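# Load the bail-arm tote and stack the tray on it

## Task

Pack up this job: swing both bail arms of the grey tote right out so that its mouth is free, pour the collets from the steel cup into it, put the cup back upright on the table and lay every brass bar in the tote too. When all the parts are in, swing both bail arms fully in again and stack the wooden tray squarely on their cross-bars, centred on the tote; leave the loupe and the paste tin alone.

Things in the scene. Friction and masses are not known exactly. Their poses are not given: they have to be found in the camera images.
- tote: Open grey sheet-metal tote, outside 110 (its x) x 160 (its y) x 55 mm high, walls and floor 5 mm. It is heavy and stays put (fixed). Origin at the centre of its underside on the table, z up. A steel bail arm at each y end: a U of wire whose two legs run outside the x walls and whose straight cross-bar (9 mm thick, 121 mm long, parallel to the tote's x) bridges the mouth when swung in.
- bail_left (a joint): Left bail arm of the tote, at its +y end; the joint value in rad: 0 = swung fully in, its cross-bar lying on the rims over the mouth; 2.6 = swung fully out, its cross-bar beyond the end of the tote, mouth free (both are stops). It swings up and over, needs about 1 N at the cross-bar, and its stiff hinge stays wherever it is left.
- bail_right (a joint): Right bail arm of the tote, at its -y end; the joint value in rad: 0 = swung fully in, its cross-bar lying on the rims over the mouth; 2.6 = swung fully out, its cross-bar beyond the end of the tote, mouth free (both are stops). It swings up and over, needs about 1 N at the cross-bar, and its stiff hinge stays wherever it is left.
- bail_left_bar (a point): Middle of the left bail's cross-bar (9 mm thick, parallel to the tote's x); moves with the bail on a circle of 45 mm about its pivot. In the tote's frame at (0, +32, 59.5) mm swung in and (0, +119, 62.5) mm swung out.
- bail_right_bar (a point): Middle of the right bail's cross-bar (9 mm thick, parallel to the tote's x); in the tote's frame at (0, -32, 59.5) mm swung in and (0, -119, 62.5) mm swung out.
- bail_left_pivot (a point): Pivot of the left bail on the tote's centre line, tote frame (0, +76, 49) mm; its axis is parallel to the tote's x.
- bail_right_pivot (a point): Pivot of the right bail, tote frame (0, -76, 49) mm; its axis is parallel to the tote's x.
- cup_centre (a point): Steel pouring cup with a straight round wooden handle, loose, 0.16 kg: flared bowl 54 mm wide at the foot, 94 mm at the rim, 42 mm high, 3 mm wall, 8 mm floor. This point is on the cup's axis 21 mm above its underside; z is the cup's axis (up), the handle points along its own -x. It holds the collets.
- cup_handle (a point): Where to hold the cup's handle: on the axis of the handle (round, 14 mm thick, from 43 to 131 mm from the cup's axis), 95 mm from the cup's axis along the cup's -x, 36 mm above the cup's underside.
- cup: The same cup; origin at the centre of its underside.
- tray_handle (a point): Wooden tray, loose, 0.25 kg, 84 (its x) x 124 (its y) x 30 mm with a flat underside, and a lifting bar 14 x 14 mm and 116 mm long above it, parallel to its y. This point is the middle of the bar, 66 mm above the tray's underside (bar top at 73 mm, 29 mm of room under the bar above the tray's walls); axes are the tray's.
- tray: The same tray; origin at the centre of its underside.
- loupe: Bystander: black eye loupe, 38 mm wide, 32 mm high; origin under its centre.
- paste_tin: Bystander: round tin, 56 mm wide, 22 mm high; origin under its centre.
- collet_a_mid (a point): Centre of a steel collet, a rod 8 to 10 mm thick and 26 mm long along its z; 12 g, starts in the cup. From 3 to 6 collets are present.
- collet_b_mid (a point): Centre of a steel collet, a rod 8 to 10 mm thick and 26 mm long along its z; 12 g, starts in the cup. From 3 to 6 collets are present.
- collet_c_mid (a point): Centre of a steel collet, a rod 8 to 10 mm thick and 26 mm long along its z; 12 g, starts in the cup. From 3 to 6 collets are present.
- collet_d_mid (a point): Centre of a steel collet, a rod 8 to 10 mm thick and 26 mm long along its z; 12 g, starts in the cup. From 3 to 6 collets are present.
- collet_e_mid (a point): Centre of a steel collet, a rod 8 to 10 mm thick and 26 mm long along its z; 12 g, starts in the cup. From 3 to 6 collets are present.
- collet_f_mid (a point): Centre of a steel collet, a rod 8 to 10 mm thick and 26 mm long along its z; 12 g, starts in the cup. From 3 to 6 collets are present.
- bar_a_mid (a point): Centre of a brass bar 10 x 75 x 10 mm, long along its y, lying on the table behind the tote. From 1 to 3 of the bars are present.
- bar_b_mid (a point): Centre of a brass bar 12 x 52 x 12 mm, long along its y, lying on the table behind the tote. From 1 to 3 of the bars are present.
- bar_c_mid (a point): Centre of a brass bar 12 x 52 x 12 mm, long along its y, lying on the table behind the tote. From 1 to 3 of the bars are present.
There are look-alikes about, which are no part of the job. What is shaped like the part that bears bar_c_mid but black is not meant.

How it is judged:
By the outcome, as a careful person would: the job done as asked, in the order asked, and still so for the second after the job is handed in, with the robot touching nothing.
Of collet_a, collet_b, collet_c, collet_d, collet_e, collet_f only 3 to 6 are there at a start; the rules pass over those that are not, and their reading is None.
Of bar_a, bar_b, bar_c only 1 to 3 are there at a start; the rules pass over those that are not, and their reading is None.
At some moment in a run one of bar_a, bar_b, bar_c may be knocked a few centimetres aside while the robot is not near it.
It also fails if it takes over 210 s, if anything falls off the work surface, if the arm or the gripper's body presses on something with over 40 N, if the wrist force passes 120 N, or if a joint passes its speed limit or range.

## Robot

A 7-joint arm with a two-finger parallel gripper is mounted at the origin on a cart in front of the work surface, level with it; the furniture and walls round the work are solid. World frame = base frame: x ahead of the robot, y to its left, z up, the work surface at z = 0. Lengths are in m, angles in rad, forces in N, time in s.
With the tool pointing down it reaches from about 0.425 to 0.8 m from the base axis. Payload 8.3 kg.
Tool frame: the origin (TCP) lies between the finger pads; the fingertips stand 8 mm ahead of it and the grasp point (between the pads) lies 11 mm behind it; z points along the fingers, y is the line along which they close (so a half turn about z gives the same grasp; the last joint's range is limited). The gripper opens to 85 mm and grips with 20 to 120 N. Pads are 22 mm wide; open, the fingers measure 114 mm over their backs; the gripper's body (76 mm by 85 mm) begins 54 mm behind the grasp point. The pads swing forward as they close: fully open they stand 13 mm farther back than shut.
Start: joints at [1.217, 0.383, 0.016, 1.37, -0.006, 1.388, -0.046], TCP at [0.179, -0.599, 0.239] pointing down, gripper open.
Joint ranges: [-2.95, 2.95], [-0.25, 2.06], [-1.52, 1.56], [0.18, 2.33], [-1.44, 4.58], [0.02, 2.06], [-3.01, 3.01]. Speed limits (rad/s): [2.39, 2.39, 3.01, 3.01, 3.14, 3.14, 3.14].

## Interface

Orientations are given as a unit quaternion [x, y, z, w].
In Python, from station import sensors, vision, workorder gives the robot as it stands. The module is installed in compiled form; this text tells all that it offers.
- The arm moves only by the shell command python3 -m creep 'ROWS'. ROWS is JSON, a list of rows, each a list of 3 entries, a list of its own where there are three numbers: the shift along the tool's x, y, z in m, then the turn, a rotation vector about the tool's x, y, z in units of 8 degrees (1.0 is 8 degrees), then the closure, from 0 (fully open) to 1 (shut). In form: [[[tx, ty, tz], [wx, wy, wz], claw], ...]. A call has 1 to 5 rows; each row is the pose to reach, as a shift and turn from the pose commanded when the call began, along the tool's axes at that moment; what a row does not reach only later rows make up. A row lasts 1/8 s, in which the tool goes at most 62.5 mm and 10.7 degrees, less where a joint would pass 70% of its speed; a pose out of reach is approached as far as the arm can. A call with a gripper value outside its range is refused whole. The fingers move at their own pace and stop on an object; the grip force is fixed at half the most. Time passes only in rows, so rows that repeat a pose let the fingers close. It gives the time, the measured TCP pose, the force, the opening and the grip force at its end, in the units of the state.
- sensors.read_state(): the state, without advancing time (a new reading comes with each control period).
- vision.read_camera(name): name is "side" or "top" or "wrist"; returns the picture (480x640x3 uint8, red, green, blue); there is no depth.
- vision.camera_params(name): a dict with "camera_matrix" (3x3 intrinsics, pixels), "pose" (4x4, takes a point from camera to world coordinates). Camera axes: x right, y up, looking along -z (the intrinsics and any distortion apply to the point x, -y, -z); pixel columns grow to the right and rows downward; lengths in m; the calibration is good to about 2 mm. A picture is of the moment at which its call begins: read the wrist's pose just before it. camera_params takes no time and is no camera call; for the wrist camera it gives the pose at the moment of the call.
- workorder.sign_off(): hands the job in; it is judged then, once.
The state is a dict: "clock": time; "q": joint angles; "qd": joint speeds; "joint_efforts": joint torques, N m; "tool_pos": TCP position; "ee_rot": TCP orientation; "force": force on the tool from outside, world axes, zero at the start; "ft_torque": the same for the moment, N m; "grip_width": finger opening in m; "finger_force": force on a finger pad.
Only numpy, scipy, OpenCV 4.12 (cv2) and the standard library are available. Lean on these libraries where they do the work, as an engineer would, in place of code of your own. Each camera call takes 0.05 s, during which the arm holds its last target. There are 200 camera calls.

## Working session

There is one attempt and no reset: what is moved stays moved. The work goes in short steps, Python scripts to look and compute and a shell command to move; the robot and the scene stay as the last step left them, time stands still between calls to the robot, and variables do not carry over. Pictures are saved under pics/ and viewed, at most 14 in all, crops included, and the job is handed in when it is done.

```bash
mkdir -p pics
cat > h.py <<'E'
import numpy as np,cv2
from scipy.spatial.transform import Rotation as R
from station import sensors,vision,workorder
def snap(n,f):
    im=vision.read_camera(n); cv2.imwrite('pics/'+f,im[:,:,::-1]); return im
def ray(n,u,v,P=None):
    c=vision.camera_params(n);K=np.array(c['camera_matrix']);P=np.array(c['pose']) if P is None else P
    d=np.linalg.inv(K)@[u,v,1];d=P[:3,:3]@(d*[1,-1,-1]);return P[:3,3],d
def at(n,u,v,z,P=None):
    o,d=ray(n,u,v,P);return o+d*(z-o[2])/d[2]
def proj(n,p,P=None):
    c=vision.camera_params(n);K=np.array(c['camera_matrix']);P=np.array(c['pose']) if P is None else P
    q=P[:3,:3].T@(np.array(p)-P[:3,3]);q=K@(q*[1,-1,-1]);return q[:2]/q[2]
def delta(pos,zdir,ydir):
    "shift in tool axes and turn (units of 8deg) from current measured pose to target TCP pose"
    s=sensors.read_state();M=R.from_quat(s['ee_rot'])
    z=np.array(zdir,float);z/=np.linalg.norm(z);y=np.array(ydir,float);y-=z*(y@z);y/=np.linalg.norm(y)
    T=R.from_matrix(np.c_[np.cross(y,z),y,z])
    return np.round(M.inv().apply(np.array(pos)-s['tool_pos']),4),np.round((M.inv()*T).as_rotvec(degrees=True)/8,3)
E
python3 - <<'E'
from h import *
np.set_printoptions(suppress=True,precision=4)
s=sensors.read_state();print(s)
print(R.from_quat(s['ee_rot']).as_matrix())
for n in ('top','side','wrist'):
    snap(n,n+'0.png');c=vision.camera_params(n);print(n,c)
E
```

```text
{'clock': 0.0, 'q': array([ 1.2171,  0.3843,  0.0164,  1.3712, -0.0063,  1.3882, -0.0465]), 'qd': array([ 0.0006,  0.0002, -0.0022,  0.0009, -0.0001, -0.0009,  0.0017]), 'joint_efforts': array([ -0.    , -62.7599,   0.8437, -37.1824,   0.0164,   0.0141,
        -0.    ]), 'tool_pos': array([ 0.1791, -0.5983,  0.2382]), 'ee_rot': array([ 0.9894,  0.1449, -0.0002, -0.001 ]), 'force': array([ 0.1644,  0.5206, -0.2283]), 'ft_torque': array([ 0.0384,  0.0066, -0.0156]), 'finger_force': 0.0, 'grip_width': 0.08510524745017893}
[[ 0.958   0.2868 -0.0006]
 [ 0.2868 -0.958   0.0019]
 [-0.     -0.002  -1.    ]]
top {'camera_matrix': array([[513.9691,   0.    , 326.5354],
       [  0.    , 513.9691, 239.2087],
       [  0.    ,   0.    ,   1.    ]]), 'pose': array([[ 0.0168,  0.9908, -0.1343,  0.3772],
       [-0.9998,  0.0148, -0.0163, -0.0122],
       [-0.0142,  0.1345,  0.9908,  1.2875],
       [ 0.    ,  0.    ,  0.    ,  1.    ]])}
side {'camera_matrix': array([[482.3566,   0.    , 316.8149],
       [  0.    , 482.3566, 238.909 ],
       [  0.    ,   0.    ,   1.    ]]), 'pose': array([[-0.8248,  0.382 , -0.4168,  0.1735],
       [-0.5653, -0.5422,  0.6216,  0.5868],
       [ 0.0115,  0.7484,  0.6632,  0.6672],
       [ 0.    ,  0.    ,  0.    ,  1.    ]])}
wrist {'camera_matrix': array([[379.2546,   0.    , 315.5342],
       [  0.    , 379.2546, 241.4607],
       [  0.    ,   0.    ,   1.    ]]), 'pose': array([[ 0.2864,  0.9166,  0.2789,  0.249 ],
       [-0.9581,  0.2746,  0.0814, -0.5764],
       [-0.002 , -0.2905,  0.9569,  0.3729],
       [ 0.    ,  0.    ,  0.    ,  1.    ]])}
```

View pics/top0.png

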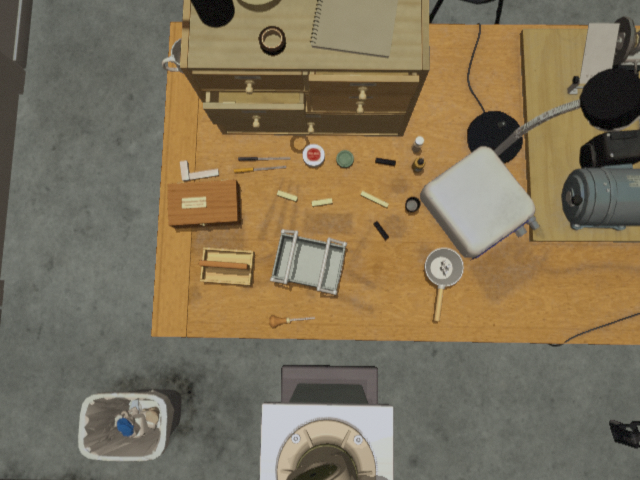

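View pics/side0.png

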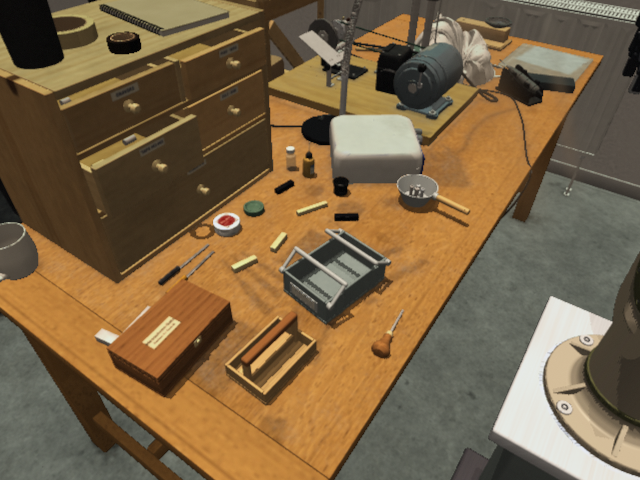

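Run:
```python
from h import *
print(proj('top',[0,0,0]),proj('top',[0.179,-0.599,0.24]))
im=cv2.imread('pics/top0.png')
a=cv2.resize(im[225:325,190:350],(800,500),interpolation=cv2.INTER_CUBIC)
cv2.imwrite('pics/c1.png',a)
a=cv2.resize(im[170:330,265:475],(800,610),interpolation=cv2.INTER_CUBIC)[:600]
cv2.imwrite('pics/c2.png',a)
```

```text
[326.38396549 468.55345155] [633.41490634 416.70957656]
```

View pics/c1.png

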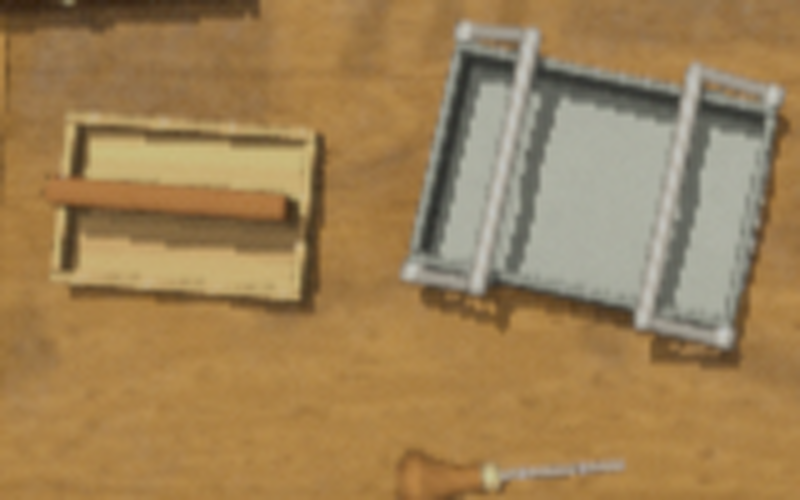

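View pics/c2.png

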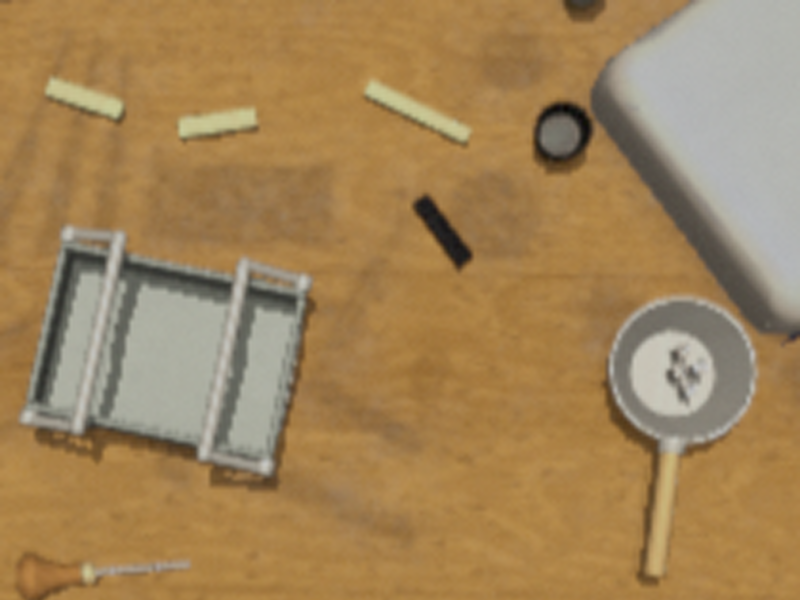

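View pics/wrist0.png

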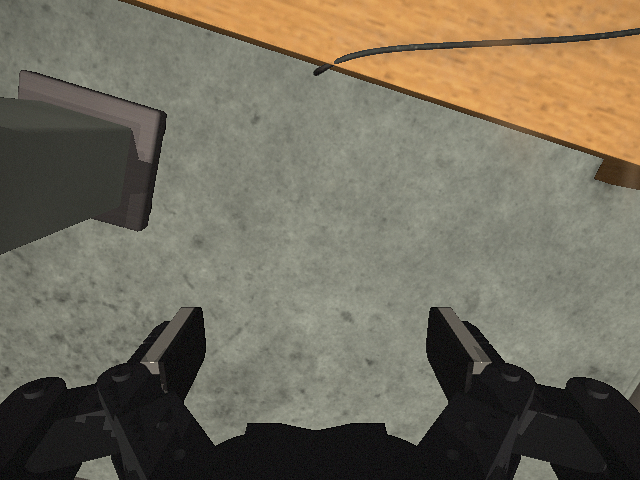

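```bash
cat > m.py <<'E'
from h import *
np.set_printoptions(suppress=True,precision=4)
c1=lambda u,v,z:at('top',190+(u+.5)/5-.5,225+(v+.5)/5-.5,z)
c2=lambda u,v,z:at('top',265+(u+.5)/3.81-.5,170+(v+.5)/3.8125-.5,z)
p=[c1(*a,.052)for a in((460,30),(410,270),(780,95),(732,338))]
C=np.mean(p,0);print('tote',C);ydir=(p[0]+p[1]-p[2]-p[3])/2;print(ydir,np.linalg.norm(ydir));xd=(p[0]-p[1]+p[2]-p[3])/2;print(xd,np.linalg.norm(xd))
a=np.arctan2(-ydir[0],ydir[1]);b=np.arctan2(xd[1],xd[0]);print('yaw',np.degrees([a,b]))
yaw=a
ey=np.array([-np.sin(yaw),np.cos(yaw)])
for nm,sg,(e,f) in(('L',1,((530,35),(480,287))),('R',-1,((695,70),(645,325)))):
    for q in(0,.2,.4,.6):
        z=.0; d=np.array([-44*sg,10.5])  # swung in
        t=np.arctan2(10.5,44)+q; z=.049+.045*np.sin(t); y=.076-.045*np.cos(t)
        m=(c1(*e,z)+c1(*f,z))/2; print(nm,q,'expect y',round(y*sg,4),'seen',(m-C)[:2]@ey)
print('cup rim',c2(683,370,.042),'hend',c2(652,577,.036))
print('tray',[c1(*a,.03)[:2] for a in((68,118),(318,132),(303,300),(55,282))],'bar',c1(48,188,.073),c1(290,208,.073))
for nm,e,f in(('A',(372,88),(466,136)),('B',(47,88),(122,110)),('C',(180,127),(257,118))):
    e=c2(*e,.01);f=c2(*f,.01);print(nm,(e+f)/2,np.linalg.norm(e-f),(e-f)/np.linalg.norm(e-f))
print('loupe',c2(562,131,.03),'black',c2(442,231,.01))
E
python3 m.py
```

```text
tote [0.4907 0.0504 0.052 ]
[0.0298 0.1557 0.    ] 0.15853014712214103
[ 0.1173 -0.0211  0.    ] 0.11919018118200386
yaw [-10.8291 -10.2209]
L 0 expect y 0.0322 seen 0.04414889113602061
L 0.2 expect y 0.0352 seen 0.04327144808534675
L 0.4 expect y 0.0398 seen 0.042472034778196215
L 0.6 expect y 0.0458 seen 0.04178252130043059
R 0 expect y -0.0322 seen -0.0371140226071608
R 0.2 expect y -0.0352 seen -0.037429828649285644
R 0.4 expect y -0.0398 seen -0.03771755051608858
R 0.6 expect y -0.0458 seen -0.03796571764469899
cup rim [ 0.4831 -0.2769  0.042 ] hend [ 0.3528 -0.257   0.036 ]
tray [array([0.5206, 0.3129]), array([0.5156, 0.1888]), array([0.4328, 0.1932]), array([0.4397, 0.3154])] bar [0.4821 0.3097 0.073 ] [0.4744 0.194  0.073 ]
A [ 0.6549 -0.1112  0.01  ] 0.0700875553860583 [0.4517 0.8922 0.    ]
B [0.6606 0.1116 0.01  ] 0.05245989392514294 [0.2722 0.9622 0.    ]
C [0.6459 0.0219 0.01  ] 0.0515615406284701 [-0.132   0.9912  0.    ]
loupe [ 0.6391 -0.2029  0.03  ] black [ 0.5751 -0.1267  0.01  ]
```

```bash
cat >> h.py <<'E'
np.set_printoptions(suppress=True,precision=4)
TC=np.array([.4907,.0504]);YAW=np.radians(-10.6)
def setT():
    global ex,ey
    ex=np.array([np.cos(YAW),np.sin(YAW),0]);ey=np.array([-np.sin(YAW),np.cos(YAW),0])
setT()
def T(x,y,z): return np.r_[TC,0]+ex*x+ey*y+[0,0,z]
D=[0,0,-1]
E
python3 - <<'E'
from h import *
print(*delta(T(-.03,0,.24),D,-ey))
E
```

```text
[ 0.4579 -0.546  -0.0007] [-0.01   0.003  3.408]
```

```bash
python3 -m creep '[[[0.04,-0.045,0],[0,0,0],0.6],[[0.08,-0.09,0],[0,0,0],0.6],[[0.115,-0.135,0],[0,0,0],0.6],[[0.15,-0.18,0],[0,0,0],0.6],[[0.19,-0.225,0],[0,0,0],0.6]]'
python3 -m creep '[[[0.04,-0.045,0],[0,0,0],0.6],[[0.08,-0.09,0],[0,0,0],0.6],[[0.115,-0.135,0],[0,0,0],0.6],[[0.15,-0.18,0],[0,0,0],0.6],[[0.19,-0.225,0],[0,0,0],0.6]]'
python3 -m creep '[[[0.04,-0.05,0],[0,0,0.8],0.6],[[0.078,-0.096,0],[0,0,1.7],0.6],[[0.078,-0.096,0],[0,0,2.6],0.6],[[0.078,-0.096,0],[0,0,3.4],0.6],[[0.078,-0.096,0],[0,0,3.4],0.6]]'
python3 - <<'E'
from h import *
s=sensors.read_state();print(s['q'])
P=np.array(vision.camera_params('wrist')['pose']);np.save('P1.npy',P)
snap('wrist','w1.png');snap('side','s1.png')
print(*delta(T(-.03,0,.24),D,-ey))
E
```

```text
clock: 0.78
tool_pos: [0.2969, -0.3269, 0.2392]
ee_rot: [0.989, 0.145, -0.0, 0.0]
force: [1.9, -0.8, -0.1]
grip_width: 0.0341
finger_force: 0.0
clock: 1.4
tool_pos: [0.4144, -0.0571, 0.2394]
ee_rot: [0.989, 0.145, 0.0, 0.0]
force: [0.8, -0.6, -0.2]
grip_width: 0.0342
finger_force: 0.0
clock: 2.02
tool_pos: [0.4613, 0.0558, 0.2391]
ee_rot: [0.996, -0.091, -0.0, -0.0]
force: [0.1, -0.9, -0.9]
grip_width: 0.0337
finger_force: 0.0
[ 0.4722  0.0779 -0.6899  1.7627  0.051   1.3195 -1.9826]
[-0.0002 -0.0004 -0.0008] [0.001 0.001 0.025]
```

View pics/w1.png

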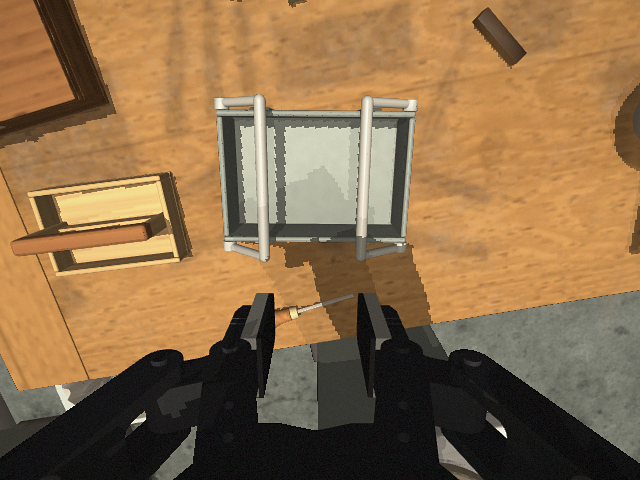

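Run:
```python
from h import *
P=np.load('P1.npy')
p=[at('wrist',u,v,.055,P)[:2] for u,v in((217,111),(224,243),(415,111),(407,243))]
C=np.mean(p,0);yd=(p[0]+p[1]-p[2]-p[3])/2;xd=(p[0]-p[1]+p[2]-p[3])/2
print(C,np.linalg.norm(yd),np.linalg.norm(xd),np.degrees([np.arctan2(-yd[0],yd[1]),np.arctan2(xd[1],xd[0])]))
e=yd/np.linalg.norm(yd)
for sg,a,b in((1,(260,97),(264,258)),(-1,(367,98),(362,256))):
  for q in(0,.2,.4,.6):
    t=np.arctan2(10.5,44)+q;z=.049+.045*np.sin(t)
    m=(at('wrist',*a,z,P)+at('wrist',*b,z,P))/2
    print(sg,q,'exp',.076-.045*np.cos(t),'seen',sg*(m[:2]-C)@e, 'L',np.linalg.norm(at('wrist',*a,z,P)-at('wrist',*b,z,P)))
```

```text
[0.4902 0.0512] 0.15908574464424852 0.10977619885464021 [-10.4973 -10.7089]
1 0 exp 0.03222906295554615 seen 0.04430408171370314 L 0.13231271370684852
1 0.2 exp 0.03517673568317385 seen 0.04310813609761977 L 0.1287366570034606
1 0.4 exp 0.039751903133853295 seen 0.042018544198303774 L 0.12547861385910208
1 0.6 exp 0.04577216781910168 seen 0.04107874460637487 L 0.12266847217258885
-1 0 exp 0.03222906295554615 seen 0.04015688657067909 L 0.12970315458103954
-1 0.2 exp 0.03517673568317385 seen 0.03907007943121705 L 0.12619762724057748
-1 0.4 exp 0.039751903133853295 seen 0.03807992048138563 L 0.12300384138473971
-1 0.6 exp 0.04577216781910168 seen 0.03722588423388736 L 0.12024912317702471
```

```bash
sed -i 's/TC=np.array(\[.4907,.0504\])/TC=np.array([.4904,.0510])/' h.py
python3 -m creep '[[[0.03,0.038,0.05],[0,0,0],0.6],[[0.03,0.038,0.1],[0,0,0],0.6],[[0.03,0.038,0.15],[0,0,0],0.6],[[0.03,0.038,0.169],[0,0,0],0.6],[[0.03,0.038,0.169],[0,0,0],0.8]]'
python3 -m creep '[[[0,0,0],[0,0,0],0.8],[[0,0,0],[0,0,0],0.8],[[0,0.007,-0.007],[0,0,0],0.8],[[0,0.013,-0.013],[0,0,0],0.8],[[0,0.022,-0.017],[0,0,0],0.8]]'
python3 -m creep '[[[0,0.008,-0.0025],[0,0,0],0.8],[[0,0.017,-0.0025],[0,0,0],0.8],[[0,0.026,-0.002],[0,0,0],0.8],[[0,0.034,0.001],[0,0,0],0.8],[[0,0.042,0.0055],[0,0,0],0.8]]'
python3 -m creep '[[[0,0.006,0.006],[0,0,0],0.8],[[0,0.012,0.013],[0,0,0],0.8],[[0,0.018,0.02],[0,0,0],0.8],[[0,0.024,0.025],[0,0,0],0.8],[[0,0.024,0.025],[0,0,0],0.8]]'
python3 - <<'E'
from h import *
snap('side','s2.png')
im=cv2.imread('pics/s2.png')[200:350,240:440];cv2.imwrite('pics/s2c.png',cv2.resize(im,(800,600),interpolation=cv2.INTER_CUBIC))
E
```

```text
clock: 2.75
tool_pos: [0.4827, 0.0125, 0.069]
ee_rot: [0.996, -0.091, -0.002, -0.0]
force: [0.0, -0.4, 1.1]
grip_width: 0.0177
finger_force: 0.0
clock: 3.38
tool_pos: [0.481, -0.0078, 0.0891]
ee_rot: [0.996, -0.091, 0.001, -0.001]
force: [0.7, 3.3, 3.0]
grip_width: 0.0173
finger_force: 1.4
clock: 4.0
tool_pos: [0.472, -0.0508, 0.0814]
ee_rot: [0.996, -0.092, -0.0, 0.0]
force: [0.4, 1.1, 0.7]
grip_width: 0.0172
finger_force: 0.5
clock: 4.62
tool_pos: [0.4683, -0.0702, 0.0558]
ee_rot: [0.996, -0.09, 0.0, -0.002]
force: [4.8, 11.6, -7.2]
grip_width: 0.0171
finger_force: 6.4
```

View pics/s2c.png

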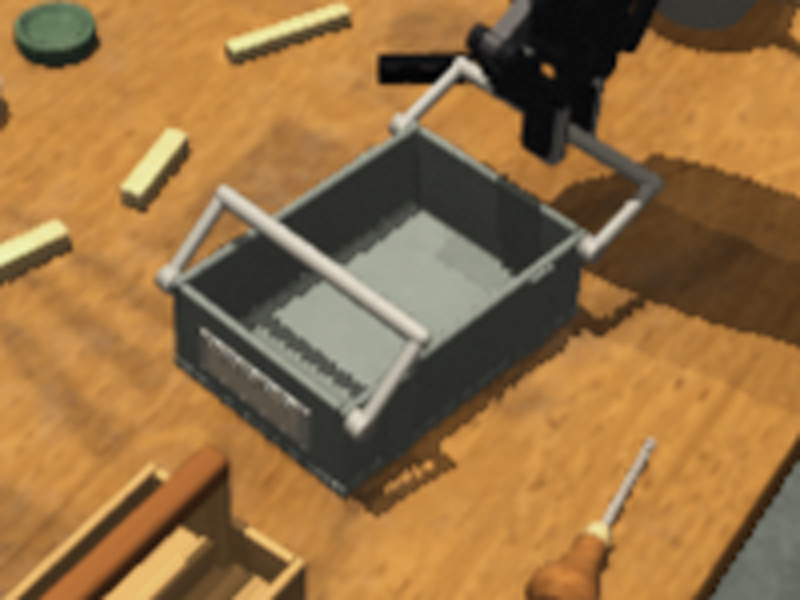

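```bash
python3 -m creep '[[[0,-0.004,-0.02],[0,0,0],0.75],[[0,-0.004,-0.06],[0,0,0],0.6],[[0.01,-0.06,-0.09],[0,0,0],0.6],[[0.01,-0.12,-0.09],[0,0,0],0.6],[[0.01,-0.165,-0.07],[0,0,0],0.6]]'
python3 -m creep '[[[0,0,0],[0,0,0],0.6],[[0,0,0.03],[0,0,0],0.6],[[0,0,0.053],[0,0,0],0.6],[[0,0,0.053],[0,0,0],0.8],[[0,0,0.053],[0,0,0],0.8]]'
python3 -m creep '[[[0,0,0],[0,0,0],0.8],[[0,-0.005,-0.005],[0,0,0],0.8],[[0,-0.01,-0.009],[0,0,0],0.8],[[0,-0.018,-0.0125],[0,0,0],0.8],[[0,-0.027,-0.0155],[0,0,0],0.8]]'
python3 -m creep '[[[0,-0.009,-0.001],[0,0,0],0.8],[[0,-0.018,0],[0,0,0],0.8],[[0,-0.026,0.003],[0,0,0],0.8],[[0,-0.034,0.008],[0,0,0],0.8],[[0,-0.041,0.015],[0,0,0],0.8]]'
python3 -m creep '[[[0,-0.005,0.006],[0,0,0],0.8],[[0,-0.01,0.012],[0,0,0],0.8],[[0,-0.015,0.016],[0,0,0],0.8],[[0,-0.016,0.016],[0,0,0],0.8]]'
python3 - <<'E'
from h import *
p=sensors.read_state()['tool_pos']-np.r_[TC,0];print(p@ex,p@ey)
# plan cup
c=np.array([.4831,-.2769,0]);h=np.array([-.1303,.0199,0]);h/=np.linalg.norm(h);print(np.degrees(np.arctan2(h[1],h[0])))
E
```

```text
clock: 5.3
tool_pos: [0.5096, 0.0891, 0.1283]
ee_rot: [0.996, -0.091, 0.002, -0.0]
force: [-0.5, -0.8, -0.2]
grip_width: 0.0342
finger_force: 0.0
clock: 5.92
tool_pos: [0.5084, 0.0862, 0.0746]
ee_rot: [0.996, -0.092, 0.0, -0.0]
force: [0.1, 0.5, -0.5]
grip_width: 0.0172
finger_force: 0.0
clock: 6.55
tool_pos: [0.5134, 0.1126, 0.0902]
ee_rot: [0.996, -0.092, 0.001, 0.001]
force: [-0.5, -1.7, 1.4]
grip_width: 0.0173
finger_force: 1.1
clock: 7.18
tool_pos: [0.5203, 0.1542, 0.0738]
ee_rot: [0.996, -0.092, -0.0, -0.0]
force: [-0.3, -0.9, 0.2]
grip_width: 0.0174
finger_force: 0.4
clock: 7.68
tool_pos: [0.5226, 0.1674, 0.0568]
ee_rot: [0.996, -0.093, -0.001, 0.002]
force: [0.2, -8.1, -5.2]
grip_width: 0.0171
finger_force: 3.5
0.01021462273859547 0.12029169224551986
171.316629418527
```

```bash
python3 -m creep '[[[0,-0.003,0.003],[0,0,0],0.8],[[0,-0.005,0.005],[0,0,0],0.8],[[0,-0.005,0.006],[0,0,0],0.8]]'
python3 - <<'E'
from h import *
p=sensors.read_state()['tool_pos']-np.r_[TC,0];print(p@ex,p@ey)
snap('side','s3.png')
im=cv2.imread('pics/s3.png')[200:350,240:440];cv2.imwrite('pics/s3c.png',cv2.resize(im,(800,600),interpolation=cv2.INTER_CUBIC))
E
```

```text
clock: 8.05
tool_pos: [0.5232, 0.1703, 0.0505]
ee_rot: [0.996, -0.093, -0.002, 0.003]
force: [-3.0, -10.2, -0.4]
grip_width: 0.0171
finger_force: 5.7
0.010268416683897417 0.12325297828089475
```

View pics/s3c.png

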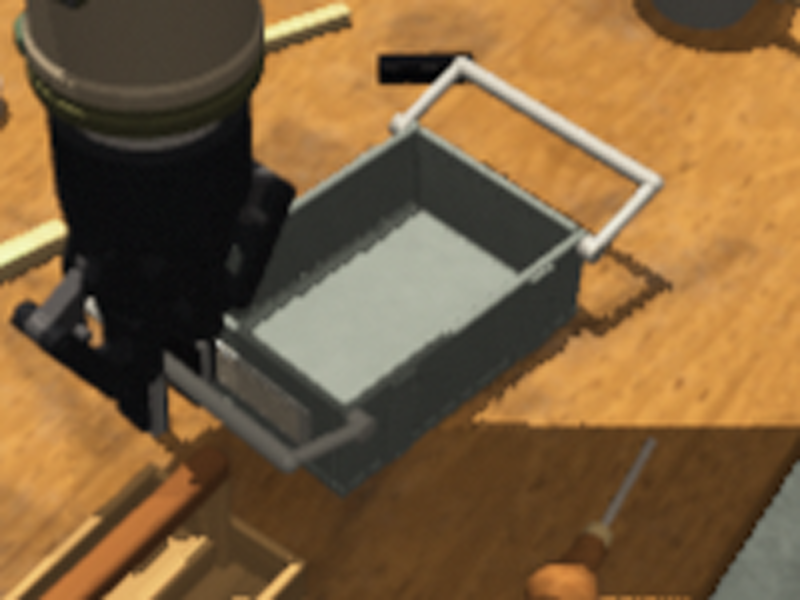

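```bash
python3 - <<'E'
from h import *
print(*delta([.39,-.263,.22],D,[-.151,-.9885,0]))
E
python3 -m creep '[[[0,0,-0.02],[0,0,0],0.7],[[0,0,-0.06],[0,0,0],0.6],[[0,0,-0.11],[0,0,0],0.4],[[0,0,-0.17],[0,0,0],0.4]]'
```

```text
[-0.0508  0.4515 -0.1666] [ 0.042  0.021 -0.253]
clock: 8.6
tool_pos: [0.5237, 0.1751, 0.2247]
ee_rot: [0.996, -0.091, 0.0, -0.001]
force: [1.6, 0.0, 0.7]
grip_width: 0.0512
finger_force: 0.0
```

```bash
python3 -m creep '[[[-0.005,0.06,0],[0,0,0],0.3],[[-0.01,0.12,0],[0,0,0],0.3],[[-0.02,0.18,0],[0,0,0],0.3],[[-0.03,0.24,0],[0,0,0],0.3],[[-0.04,0.3,0],[0,0,0],0.3]]'
python3 -m creep '[[[-0.005,0.06,0],[0,0,-0.25],0.3],[[-0.01,0.12,0],[0,0,-0.25],0.3],[[-0.011,0.156,0],[0,0,-0.25],0.3],[[-0.011,0.156,0],[0,0,-0.25],0.3]]'
python3 - <<'E'
from h import *
s=sensors.read_state();print(s['q'])
P=np.array(vision.camera_params('wrist')['pose']);np.save('P2.npy',P)
im=snap('wrist','w2.png')
print([proj('wrist',p) for p in([.4831,-.2769,.042],[.3528,-.257,.036])])
E
```

```text
clock: 9.22
tool_pos: [0.43, -0.1143, 0.2239]
ee_rot: [0.996, -0.091, 0.002, 0.0]
force: [1.0, -1.1, -0.1]
grip_width: 0.0599
finger_force: 0.0
clock: 9.72
tool_pos: [0.3903, -0.2673, 0.2233]
ee_rot: [0.997, -0.077, 0.001, 0.0]
force: [0.2, 0.2, 0.2]
grip_width: 0.06
finger_force: 0.0
[ 0.8888  0.0823 -0.3749  1.7819  0.0314  1.2813 -1.2178]
[array([313.9678, 100.0449]), array([314.0376, 256.9461])]
```

View pics/w2.png

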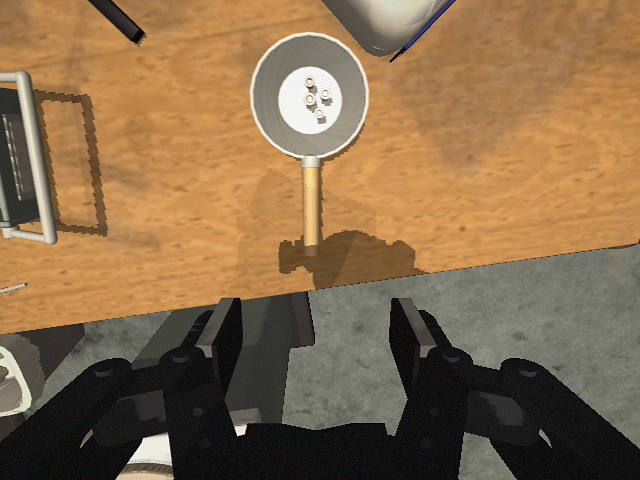

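Run:
```python
from h import *
P=np.load('P2.npy')
c=at('wrist',310,95.5,.042,P);e=at('wrist',311,255,.038,P);print(c,e,np.linalg.norm(c-e))
h=(e-c)*[1,1,0];h/=np.linalg.norm(h);print(h)
g=c+h*.080
print(*delta([g[0],g[1],.025],D,[-(-h[1])*-1,0,0] if 0 else np.cross(D,-h)))
```

```text
[ 0.4859 -0.2769  0.042 ] [ 0.3548 -0.2568  0.038 ] 0.13268941450281646
[-0.9885  0.151  -0.    ]
[ 0.0151 -0.0027  0.1983] [-0.001 -0.014  0.009]
```

```bash
python3 -m creep '[[[0.015,-0.003,0.06],[0,0,0],0.4],[[0.015,-0.003,0.12],[0,0,0],0.5],[[0.015,-0.003,0.17],[0,0,0],0.5],[[0.015,-0.003,0.198],[0,0,0],0.5],[[0.015,-0.003,0.198],[0,0,0],0.5]]'
python3 -m creep '[[[0,0,0],[0,0,0],0.8],[[0,0,0],[0,0,0],1],[[0,0,0],[0,0,0],1],[[0,0,0],[0,0,0],1]]'
python3 -m creep '[[[0,0,-0.01],[0,0,0],1],[[0,0,-0.025],[0,0,0],1],[[0,0,-0.05],[0,0,0],1],[[0,0,-0.08],[0,0,0],1],[[0,0,-0.115],[0,0,0],1]]'
python3 - <<'E'
from h import *
print(sensors.read_state()['q'])
s=sensors.read_state()
# carry target: handle radial, cup centre at T(.015,0)
cc=T(.015,0,0);u=cc/np.linalg.norm(cc);g=cc-u*.080
print(cc,u,g,*delta([g[0],g[1],.16],D,np.cross(D,u)))
im=snap('wrist','w3.png');cv2.imwrite('pics/w3c.png',cv2.resize(im[0:330,100:540][:,:,::-1],(600,450)))
E
```

```text
clock: 10.4
tool_pos: [0.4058, -0.2615, 0.0232]
ee_rot: [0.997, -0.073, -0.001, -0.001]
force: [0.3, -0.6, 0.4]
grip_width: 0.0425
finger_force: 0.0
clock: 10.9
tool_pos: [0.4069, -0.2645, 0.0253]
ee_rot: [0.997, -0.074, 0.001, 0.001]
force: [1.6, 1.1, 3.1]
grip_width: 0.0121
finger_force: 58.5
clock: 11.52
tool_pos: [0.4052, -0.2637, 0.1406]
ee_rot: [0.997, -0.074, -0.001, -0.0]
force: [0.6, -0.3, -2.6]
grip_width: 0.012
finger_force: 58.5
[ 0.8648  0.182  -0.3915  1.8689  0.0771  1.1067 -1.2751]
[0.5051 0.0482 0.    ] [0.9955 0.0951 0.    ] [0.4255 0.0406 0.    ] [-0.0251 -0.3039 -0.0192] [-0.005  0.008 -1.748]
```

View pics/w3c.png

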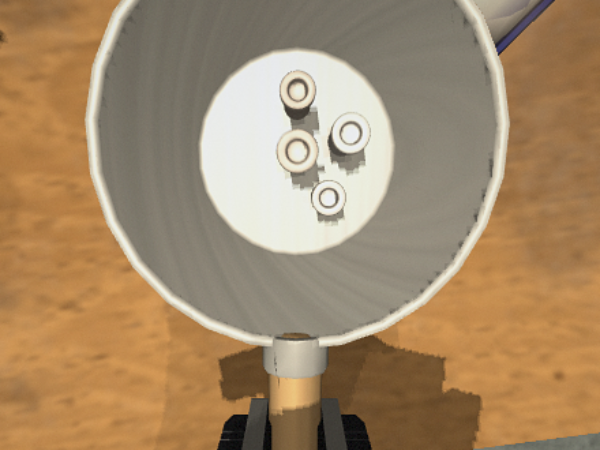

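```bash
python3 -m creep '[[[0,-0.03,-0.02],[0,0,0],1],[[-0.005,-0.07,-0.04],[0,0,0],1],[[-0.01,-0.11,-0.05],[0,0,0],1],[[-0.015,-0.15,-0.05],[0,0,0],1],[[-0.018,-0.19,-0.05],[0,0,0],1]]'
python3 -m creep '[[[-0.002,-0.04,0],[0,0,-0.4],1],[[-0.004,-0.08,0],[0,0,-0.8],1],[[-0.006,-0.105,0],[0,0,-1.3],1],[[-0.007,-0.114,0],[0,0,-1.75],1],[[-0.007,-0.114,0],[0,0,-1.75],1]]'
python3 -m creep '[[[0,0,0],[0.5,0,0],1],[[0,0,0],[1,0,0],1]]'
python3 - <<'E'
from h import *
s=sensors.read_state();print(s['q']);print(R.from_quat(s['ee_rot']).as_matrix())
E
```

```text
clock: 12.2
tool_pos: [0.4159, -0.0721, 0.19]
ee_rot: [0.997, -0.074, 0.0, 0.0]
force: [1.4, -0.1, -2.7]
grip_width: 0.0122
finger_force: 58.6
clock: 12.82
tool_pos: [0.4262, 0.0405, 0.1895]
ee_rot: [0.999, 0.049, -0.0, 0.0]
force: [-0.5, -0.6, -1.5]
grip_width: 0.012
finger_force: 58.6
clock: 13.08
tool_pos: [0.4263, 0.0394, 0.1895]
ee_rot: [0.996, 0.047, -0.003, -0.071]
force: [-0.3, -0.1, -2.3]
grip_width: 0.0121
finger_force: 58.6
[ 0.6003  0.0324 -0.656   1.9215 -0.1302  1.2025 -1.4853]
[[ 0.9956  0.0925 -0.0131]
 [ 0.0935 -0.9857  0.1402]
 [ 0.0001 -0.1408 -0.99  ]]
```

```bash
python3 -m creep '[[[0,0,0],[-1,0,0],1],[[0,0,0],[-2,0,0],1],[[0,0,0],[-3,0,0],1],[[0,0,0],[-4,0,0],1],[[0,0,0],[-5,0,0],1]]'
python3 -m creep '[[[0,0,0],[-0.6,0,0],1],[[0,0,0],[-1.2,0,0],1],[[0,0,0],[-1.8,0,0],1],[[0,0,0],[-2.4,0,0],1],[[0,0,0],[-3,0,0],1]]'
python3 - <<'E'
from h import *
s=sensors.read_state();print(s['q']);print(R.from_quat(s['ee_rot']).as_matrix())
snap('side','s4.png')
E
```

```text
clock: 13.7
tool_pos: [0.427, 0.0392, 0.1901]
ee_rot: [0.96, 0.044, 0.014, 0.278]
force: [-0.1, -0.9, -2.6]
grip_width: 0.0123
finger_force: 58.6
clock: 14.32
tool_pos: [0.4267, 0.0395, 0.1893]
ee_rot: [0.881, 0.041, 0.022, 0.47]
force: [0.4, -0.3, -2.3]
grip_width: 0.012
finger_force: 58.8
[-0.1102  0.485  -0.7856  1.8701  0.9046  1.8204 -2.6611]
[[ 0.9957  0.051   0.0772]
 [ 0.0926 -0.5546 -0.8269]
 [ 0.0007  0.8305 -0.5569]]
```

View pics/s4.png

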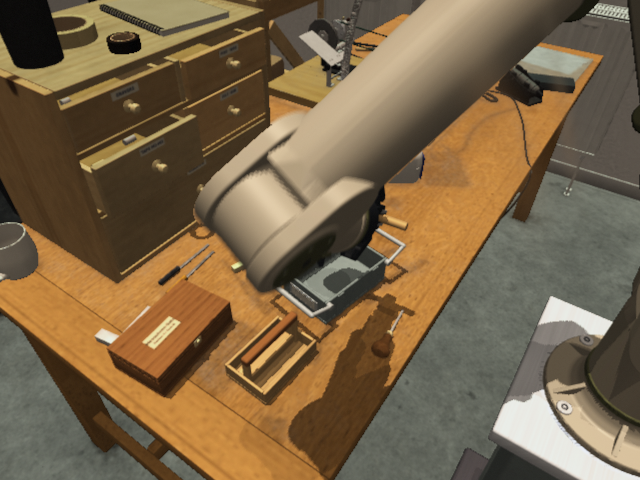

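```bash
python3 -m creep '[[[0,0,0],[-0.5,0,0],1],[[0,0,0],[-1,0,0],1],[[0,0,0],[-1.5,0,0],1]]'
python3 - <<'E'
from h import *
s=sensors.read_state();print(s['q']);print(R.from_quat(s['ee_rot']).as_matrix())
E
```

```text
clock: 14.75
tool_pos: [0.4266, 0.0395, 0.1892]
ee_rot: [0.828, 0.038, 0.026, 0.559]
force: [-0.1, -0.2, -2.8]
grip_width: 0.0124
finger_force: 58.8
[-0.237   0.6148 -0.7107  1.8522  0.982   1.9726 -2.7635]
[[ 0.9957  0.0343  0.086 ]
 [ 0.0926 -0.3725 -0.9234]
 [ 0.0004  0.9274 -0.3741]]
```

```bash
python3 -m creep '[[[0.003,0.003,0.008],[0,0.75,-0.3],1],[[0.006,0.006,0.016],[0,1.5,-0.6],1],[[0.009,0.01,0.025],[0,2.25,-0.9],1],[[0.012,0.014,0.033],[0,3,-1.2],1],[[0.014,0.017,0.042],[0,3.7,-1.5],1]]'
python3 - <<'E'
from h import *
s=sensors.read_state();print(s['q']);print(R.from_quat(s['ee_rot']).as_matrix())
E
```

```text
clock: 15.38
tool_pos: [0.4447, -0.0044, 0.1893]
ee_rot: [0.785, 0.267, 0.179, 0.529]
force: [0.4, -0.5, -1.7]
grip_width: 0.0119
finger_force: 58.9
[-0.0911  0.3027 -0.8516  2.3061  1.2723  1.581  -2.5905]
[[ 0.7935  0.2291  0.5638]
 [ 0.6086 -0.2978 -0.7355]
 [-0.0005  0.9267 -0.3757]]
```

```bash
python3 -m creep '[[[0,0,0],[-0.5,0,0],1],[[0,0,0],[-1,0,0],1],[[0,0,0],[-1.5,0,0],1]]'
python3 - <<'E'
from h import *
s=sensors.read_state();print(s['q']);M=R.from_quat(s['ee_rot']).as_matrix();print(M)
p=s['tool_pos']-M[:,2]*.011
for d in(.08,.033): 
  c=p+M[:,0]*d-np.r_[TC,0];print(c@ex,c@ey,c[2])
snap('top','t4.png');im=cv2.imread('pics/t4.png')[180:320,240:420];cv2.imwrite('pics/t4c.png',cv2.resize(im,(720,560),interpolation=cv2.INTER_CUBIC))
E
```

```text
clock: 15.75
tool_pos: [0.4448, -0.0045, 0.1897]
ee_rot: [0.726, 0.244, 0.206, 0.61]
force: [0.5, -0.0, -2.9]
grip_width: 0.0121
finger_force: 58.9
[-0.233   0.5226 -0.7712  2.3129  1.3845  1.8423 -2.8055]
[[ 0.7962  0.1038  0.596 ]
 [ 0.605  -0.1375 -0.7843]
 [ 0.0006  0.985  -0.1723]]
0.011027034607358183 0.0035815635947314206 0.19161752348697175
-0.020526506189372153 -0.03125194437432331 0.19158949209605983
```

View pics/t4c.png

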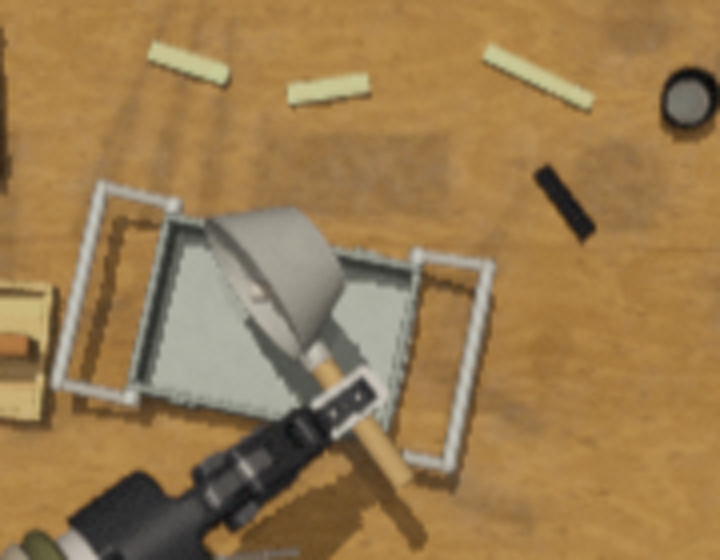

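```bash
python3 -m creep '[[[0,0,0],[0,0,0.7],1],[[0,0,0],[0,0,1.4],1],[[0,0,0],[0,0,2],1]]'
python3 -m creep '[[[0,0,0],[-0.5,0,0],1],[[0,0,0],[-1,0,0],1],[[0,0,0],[-1.5,0,0],1]]'
python3 - <<'E'
from h import *
s=sensors.read_state();print(s['q']);M=R.from_quat(s['ee_rot']).as_matrix();print(M)
p=s['tool_pos']-M[:,2]*.011
for d in(.08,.033): 
  c=p+M[:,0]*d-np.r_[TC,0];print(c@ex,c@ey,c[2])
E
```

```text
clock: 16.18
tool_pos: [0.4448, -0.0055, 0.1838]
ee_rot: [0.743, 0.172, 0.262, 0.591]
force: [-0.5, 0.0, -4.2]
grip_width: 0.0118
finger_force: 58.9
clock: 16.55
tool_pos: [0.4402, -0.01, 0.1593]
ee_rot: [0.708, 0.178, 0.242, 0.639]
force: [-1.6, -0.6, -4.2]
grip_width: 0.0118
finger_force: 59.0
[-1.0808  0.5983  0.1456  2.3125  1.1939  1.5125 -3.0088]
[[ 0.8193 -0.0581  0.5705]
 [ 0.5615 -0.1205 -0.8187]
 [ 0.1163  0.991  -0.0661]]
0.01021934651824815 -0.005258188819943403 0.169292547296014
-0.02277483298762732 -0.038280737650160025 0.16382487983264113
```

```bash
python3 -m creep '[[[0,0.01,0],[0.5,0,0],1],[[0,0.02,0],[1,0,0],1],[[0,0.028,0],[1.2,0,0],1]]'
python3 -m creep '[[[0,0,0],[0,0,-0.7],1],[[0,0,0],[0,0,-1.4],1],[[0,0,0],[0,0,-2],1],[[0,0,0],[0,0,-2.7],1]]'
python3 - <<'E'
from h import *
s=sensors.read_state();print(s['q']);M=R.from_quat(s['ee_rot']).as_matrix();print(M)
p=s['tool_pos']-M[:,2]*.011
for d in(.08,.033): 
  c=p+M[:,0]*d-np.r_[TC,0];print(c@ex,c@ey,c[2])
E
```

```text
clock: 16.92
tool_pos: [0.4383, -0.0108, 0.1768]
ee_rot: [0.752, 0.201, 0.225, 0.586]
force: [0.8, -0.1, -2.4]
grip_width: 0.012
finger_force: 59.0
clock: 17.42
tool_pos: [0.4383, -0.0126, 0.1766]
ee_rot: [0.701, 0.337, 0.109, 0.619]
force: [-1.0, -0.0, -1.2]
grip_width: 0.0122
finger_force: 59.2
[-0.434   0.4451 -0.5343  2.3246  1.3004  1.6907 -2.5213]
[[ 0.7488  0.3386  0.5698]
 [ 0.6076 -0.0069 -0.7943]
 [-0.265   0.9409 -0.2108]]
0.0026380993707450667 -0.005869378670813174 0.15772466390721643
-0.026701018136080015 -0.0404106622922314 0.17017921768105576
```

```bash
python3 -m creep '[[[0.005,0.013,0.004],[0,0,0],1],[[0.01,0.026,0.007],[0,0,0],1],[[0.01,0.026,0.007],[-0.5,0,0],1],[[0.01,0.026,0.007],[-1,0,0],1],[[0.01,0.026,0.007],[-1.5,0,0],1]]'
python3 - <<'E'
from h import *
s=sensors.read_state();print(s['q']);M=R.from_quat(s['ee_rot']).as_matrix();print(M)
p=s['tool_pos']-M[:,2]*.011
for d in(.08,.033): 
  c=p+M[:,0]*d-np.r_[TC,0];print(c@ex,c@ey,c[2])
E
```

```text
clock: 18.05
tool_pos: [0.4586, -0.0121, 0.1973]
ee_rot: [0.632, 0.323, 0.145, 0.689]
force: [0.1, -0.7, -1.1]
grip_width: 0.0116
finger_force: 59.0
[-0.4377  0.5945 -0.5152  2.3255  1.4503  1.8834 -2.6403]
[[ 0.7498  0.2083  0.628 ]
 [ 0.6078  0.1584 -0.7782]
 [-0.2615  0.9652 -0.0078]]
0.021989571811921522 -0.0018643992689638671 0.17648581315544512
-0.0073951035432264604 -0.036424919749405045 0.18877854590262405
```

```bash
python3 -m creep '[[[0,0,0],[-0.5,0,0],1],[[0,0,0],[-1,0,0],1],[[0,0,0],[-1,0,-0.7],1],[[0,0,0],[-1,0,-1],1]]'
python3 - <<'E'
from h import *
s=sensors.read_state();print(s['q']);M=R.from_quat(s['ee_rot']).as_matrix();print(M)
p=s['tool_pos']-M[:,2]*.011
for d in(.08,.033): 
  c=p+M[:,0]*d-np.r_[TC,0];print(c@ex,c@ey,c[2])
snap('top','t5.png');im=cv2.imread('pics/t5.png')[190:310,260:400];cv2.imwrite('pics/t5c.png',cv2.resize(im,(700,600),interpolation=cv2.INTER_CUBIC))
E
```

```text
clock: 18.55
tool_pos: [0.4615, -0.0093, 0.1954]
ee_rot: [0.56, 0.355, 0.115, 0.74]
force: [-0.4, 0.3, -1.9]
grip_width: 0.0119
finger_force: 59.1
[-0.4077  0.7476 -0.53    2.3252  1.539   2.052  -2.6079]
[[ 0.7217  0.2267  0.654 ]
 [ 0.5674  0.3473 -0.7466]
 [-0.3964  0.9099  0.122 ]]
0.022537711657093226 -0.0026406553064063244 0.16233889202619534
-0.005898654269236692 -0.035094314866210945 0.18097039958946487
```

View pics/t5c.png

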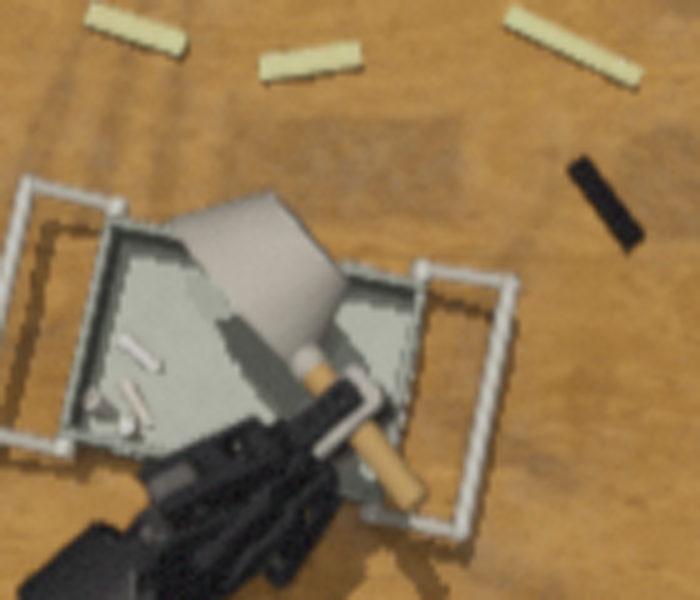

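```bash
python3 -m creep '[[[0,0.01,0],[1,0,0.3],1],[[0,0.02,0],[2,0,0.6],1],[[0,0.02,0],[3,0,1],1],[[0,0.02,0],[4,0,1],1],[[0,0.02,0],[5,0,1],1]]'
python3 -m creep '[[[0,0,0],[1,0,0],1],[[0,0,0],[2,0,0],1],[[0,0,0],[3,0,0],1],[[0,0,0],[4,0,0],1],[[0,0,0],[5,0,0],1]]'
python3 - <<'E'
from h import *
s=sensors.read_state();print(s['q']);M=R.from_quat(s['ee_rot']).as_matrix();print(M)
u=np.array([.9885,-.151,0])
print(*delta([.43,0.02,.21],D,np.cross(D,u)))
E
```

```text
clock: 19.23
tool_pos: [0.4659, -0.0012, 0.2148]
ee_rot: [0.803, 0.334, 0.04, 0.493]
force: [0.1, 0.2, -1.7]
grip_width: 0.0119
finger_force: 59.1
clock: 19.85
tool_pos: [0.4662, -0.0015, 0.2153]
ee_rot: [0.923, 0.327, -0.076, 0.189]
force: [0.3, -0.7, -2.0]
grip_width: 0.0124
finger_force: 58.9
[ 0.2838  0.1939 -0.7091  1.7796  0.4948  1.4337 -1.4416]
[[ 0.7747  0.6321 -0.0166]
 [ 0.5746 -0.7146 -0.399 ]
 [-0.2641  0.2995 -0.9168]]
[-0.0143 -0.0398 -0.0031] [2.887 0.913 5.877]
```

```bash
python3 -m creep '[[[-0.003,-0.008,0],[0.55,0.18,1.15],1],[[-0.006,-0.016,0],[1.1,0.35,2.3],1],[[-0.009,-0.025,0],[1.65,0.53,3.45],1],[[-0.012,-0.034,0],[2.25,0.72,4.65],1],[[-0.014,-0.04,0],[2.89,0.91,5.88],1]]'
python3 - <<'E'
from h import *
s=sensors.read_state();print(s['q'])
u=np.array([.9885,-.151,0])
print(*delta([.407,-.2645,.0265],D,np.cross(D,u)))
im=snap('wrist','w5.png');cv2.imwrite('pics/w5c.png',cv2.resize(im[0:480,60:580][:,:,::-1],(520,480)))
E
```

```text
clock: 20.48
tool_pos: [0.4298, 0.0188, 0.2064]
ee_rot: [0.997, -0.074, 0.0, 0.003]
force: [-0.9, 1.1, -1.5]
grip_width: 0.0117
finger_force: 58.9
[ 0.4742  0.0079 -0.5928  1.8947  0.0109  1.241  -1.8418]
[0.0193 0.2825 0.1815] [ 0.042 -0.007  0.019]
```

View pics/w5c.png

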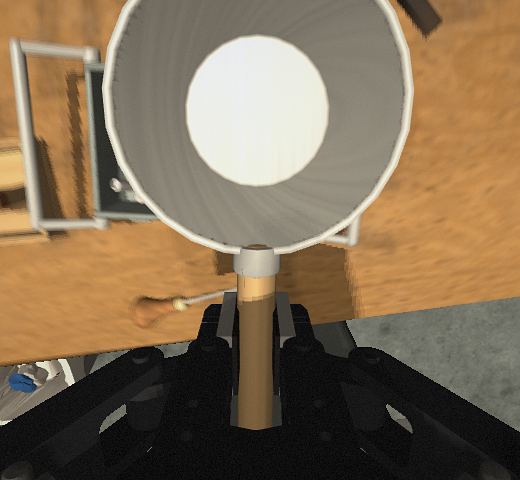

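```bash
python3 -m creep '[[[0.004,0.06,0],[0,0,0],1],[[0.008,0.12,0],[0,0,0],1],[[0.012,0.18,0.02],[0,0,0],1],[[0.016,0.235,0.06],[0,0,0],1],[[0.019,0.282,0.11],[0,0,0],1]]'
python3 -m creep '[[[0,0,0],[0.04,0,0.02],1],[[0,0,0.04],[0.04,0,0.02],1],[[0,0,0.062],[0.04,0,0.02],1],[[0,0,0.069],[0.04,0,0.02],1],[[0,0,0.072],[0.04,0,0.02],1]]'
python3 - <<'E'
from h import *
u=np.array([.9885,-.151,0])
print(*delta([.407,-.2645,.0253],D,np.cross(D,u)))
E
```

```text
clock: 21.15
tool_pos: [0.4091, -0.2582, 0.1074]
ee_rot: [0.997, -0.071, 0.0, 0.006]
force: [1.3, -0.4, -1.7]
grip_width: 0.0121
finger_force: 59.0
clock: 21.78
tool_pos: [0.4093, -0.2555, 0.0359]
ee_rot: [0.997, -0.072, -0.001, 0.002]
force: [-0.1, -0.4, -2.0]
grip_width: 0.0119
finger_force: 59.1
[-0.001   0.0092  0.0106] [0.029 0.007 0.058]
```

```bash
python3 -m creep '[[[0,0,0.005],[0,0,0],1],[[0,0,0.009],[0,0,0],1],[[0,0,0.0115],[0,0,0],1],[[0,0,0.0115],[0,0,0],1]]'
python3 -m creep '[[[0,0,0],[0,0,0],0.8],[[0,0,0],[0,0,0],0.5],[[0,0,0],[0,0,0],0.5],[[0,0,-0.04],[0,0,0],0.5],[[0,0,-0.1],[0,0,0],0.5]]'
python3 -m creep '[[[0,0,-0.06],[0,0,0],0.5],[[0,0,-0.12],[0,0,0],0.5]]'
python3 - <<'E'
from h import *
snap('top','t6.png');im=cv2.imread('pics/t6.png')
a=cv2.resize(im[170:320,260:460],(800,600),interpolation=cv2.INTER_CUBIC);cv2.imwrite('pics/t6c.png',a)
E
```

```text
clock: 22.28
tool_pos: [0.4084, -0.2558, 0.0244]
ee_rot: [0.997, -0.072, -0.001, 0.002]
force: [-5.7, 1.4, 11.3]
grip_width: 0.0121
finger_force: 60.3
clock: 22.9
tool_pos: [0.4075, -0.2544, 0.1231]
ee_rot: [0.997, -0.072, -0.003, 0.0]
force: [1.6, -1.2, -0.1]
grip_width: 0.0426
finger_force: 0.0
clock: 23.15
tool_pos: [0.4089, -0.2546, 0.2456]
ee_rot: [0.997, -0.072, -0.001, 0.002]
force: [0.4, -1.0, -0.0]
grip_width: 0.0421
finger_force: 0.0
```

View pics/t6c.png

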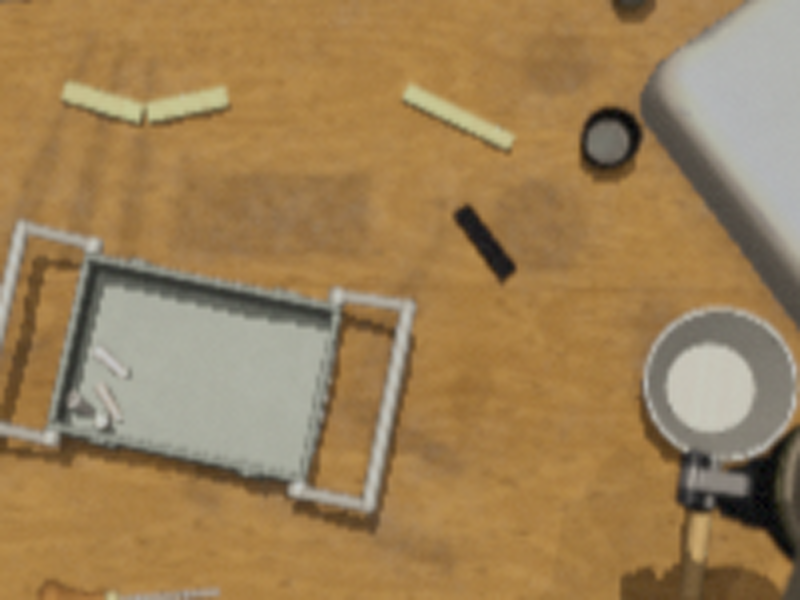

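Run:
```python
from h import *
f=lambda u,v:at('top',260+(u+.5)/4-.5,170+(v+.5)/4-.5,.009)
for n,a,b in(('A',(407,94),(511,143)),('B',(66,91),(143,114)),('C',(148,112),(228,98))):
    a=f(*a);b=f(*b);m=(a+b)/2;d=(a-b)*[1,1,0];d/=np.linalg.norm(d);y=np.array([-d[1],d[0],0])
    print(n,m,np.linalg.norm(a-b),d,'tooly',y,*delta([m[0],m[1],.15],D,y))
print(sensors.read_state()['q'])
```

```text
A [ 0.6545 -0.1107  0.009 ] 0.07275409000624736 [0.4227 0.9063 0.    ] tooly [-0.9063  0.4227  0.    ] [ 0.2183 -0.1796  0.1044] [-0.014 -0.098 13.342]
B [0.6617 0.1144 0.009 ] 0.051436535392654414 [0.2771 0.9608 0.    ] tooly [-0.9608  0.2771  0.    ] [ 0.1931 -0.4034  0.1023] [-0.007 -0.096 12.227]
C [0.6608 0.0612 0.009 ] 0.051585814412634816 [-0.1895  0.9819  0.    ] tooly [-0.9819 -0.1895  0.    ] [ 0.1999 -0.3506  0.1028] [ 0.015 -0.09   8.851]
[ 0.7824  0.0801 -0.313   1.7137  0.0307  1.3412 -1.2515]
```

```bash
python3 -m creep '[[[0.044,-0.036,0.01],[0,0,1.3],0.5],[[0.088,-0.072,0.02],[0,0,2.6],0.5],[[0.132,-0.108,0.03],[0,0,3.9],0.5],[[0.176,-0.144,0.04],[0,0,5.2],0.5],[[0.218,-0.18,0.05],[0,0,6.5],0.5]]'
python3 -m creep '[[[0,0,0.01],[0,0,1.3],0.5],[[0,0,0.02],[0,0,2.6],0.5],[[0,0,0.03],[0,0,3.9],0.5],[[0,0,0.04],[0,0,5.2],0.5],[[0,0,0.05],[0,0,6.8],0.5]]'
cat >> h.py <<'E'
def bars(cam,z=.01,P=None,im=None):
    if im is None:
        P=np.array(vision.camera_params(cam)['pose']);im=vision.read_camera(cam)
    r,g,b=[im[:,:,i].astype(int) for i in range(3)]
    m=((r>170)&(g>165)&(b>90)&(r-b>25)&(abs(r-g)<35)).astype(np.uint8)
    m=cv2.morphologyEx(m,cv2.MORPH_OPEN,np.ones((2,2)))
    out=[]
    for c in cv2.findContours(m,cv2.RETR_EXTERNAL,cv2.CHAIN_APPROX_NONE)[0]:
        if cv2.contourArea(c)<25: continue
        w=np.array([at(cam,*p,z,P)[:2] for p in c[:,0]])*1000
        (x,y),(a,h),t=cv2.minAreaRect(w.astype(np.float32))
        ang=t if a>h else t+90
        out.append((cv2.contourArea(c),c[:,0].mean(0).round(),np.round([x/1000,y/1000],4),round(max(a,h),1),round(min(a,h),1),round(ang,1)))
    return out
E
python3 - <<'E'
from h import *
for cam in('top','wrist'):
  for o in bars(cam): print(cam,o)
print(*delta([.6545,-.1107,.012],D,[-.9063,.4227,0]))
E
```

```text
clock: 23.82
tool_pos: [0.6522, -0.1072, 0.1913]
ee_rot: [0.868, -0.496, -0.001, 0.002]
force: [0.9, 0.2, 0.7]
grip_width: 0.0426
finger_force: 0.0
clock: 24.45
tool_pos: [0.6453, -0.1089, 0.1376]
ee_rot: [-0.638, 0.77, 0.013, -0.01]
force: [0.2, -0.5, -3.6]
grip_width: 0.0424
finger_force: 0.0
top (269.5, array([369., 464.]), array([ 0.023 , -0.0985]), 85.7, 29.4, 7.5)
top (127.5, array([313., 432.]), array([0.0865, 0.0333]), 43.7, 20.3, 166.6)
top (497.5, array([279., 420.]), array([0.111 , 0.1144]), 102.4, 38.0, 73.5)
top (37.0, array([244., 409.]), array([0.1345, 0.1998]), 22.8, 16.8, 163.1)
top (687.0, array([314., 369.]), array([0.2325, 0.0327]), 164.4, 42.6, 146.7)
top (113.0, array([229., 279.]), array([0.446, 0.252]), 101.6, 12.9, 84.6)
top (245.5, array([231., 258.]), array([0.4984, 0.2487]), 108.4, 18.1, 87.5)
top (406.5, array([353., 266.]), array([ 0.4828, -0.0578]), 186.0, 26.7, 159.7)
top (143.0, array([195., 203.]), array([0.6376, 0.3459]), 59.2, 24.8, 94.4)
top (64.5, array([307., 197.]), array([0.6589, 0.0594]), 49.8, 11.2, 102.3)
top (61.0, array([286., 196.]), arr
[... 254 characters left out ...]
.4, 25.8, 161.8)
top (588.0, array([401., 129.]), array([ 0.8401, -0.1794]), 89.1, 58.0, 76.0)
top (336.5, array([374., 130.]), array([ 0.8332, -0.1071]), 117.6, 26.0, 162.5)
wrist (296.5, array([324., 418.]), array([0.6641, 0.0511]), 24.3, 12.1, 102.8)
wrist (412.0, array([502., 309.]), array([ 0.5098, -0.0204]), 43.5, 11.2, 74.0)
wrist (702.5, array([289., 255.]), array([ 0.6619, -0.0964]), 46.1, 9.7, 64.4)
wrist (360.0, array([ 65., 292.]), array([ 0.8286, -0.0965]), 140.7, 2.4, 90.0)
wrist (26.0, array([301., 190.]), array([ 0.6437, -0.1414]), 6.4, 3.5, 64.2)
wrist (2153.0, array([209.,  19.]), array([ 0.6784, -0.2524]), 69.2, 25.0, 169.5)
[-0.0008 -0.0137  0.1248] [ 0.237 -0.055  1.8  ]
```

```bash
python3 -m creep '[[[0,0,0],[0,0,0.8],0.5],[[0,0,0],[0,0,0.8],0.5]]'
python3 - <<'E'
from h import *
print(*delta([.655,-.1107,.012],D,[-.9063,.4227,0]),sensors.read_state()['q'])
E
```

```text
clock: 24.8
tool_pos: [0.6457, -0.1088, 0.1378]
ee_rot: [-0.597, 0.802, 0.012, -0.012]
force: [-0.8, 0.6, 0.6]
grip_width: 0.0426
finger_force: 0.0
[-0.0014 -0.0136  0.1254] [ 0.234 -0.053  1.034] [-0.3846  0.642   0.7834  1.4085 -0.4474  1.3094 -3.0063]
```

```bash
python3 -m creep '[[[0,-0.007,0],[0,0,-1.3],0.5],[[-0.0014,-0.0136,0],[0,0,-2.6],0.5],[[-0.0014,-0.0136,0],[0,0,-3.9],0.5],[[-0.0014,-0.0136,0],[0,0,-5.2],0.5],[[-0.0014,-0.0136,0],[0,0,-6.5],0.5]]'
python3 -m creep '[[[0,0,0],[0,0,-1.3],0.5],[[0,0,0],[0,0,-2.6],0.5],[[0,0,0],[0,0,-3.9],0.5],[[0,0,0],[0,0,-5.2],0.5],[[0,0,0],[0,0,-6.5],0.5]]'
python3 -m creep '[[[0,0,0],[0,0,-1.3],0.5],[[0,0,0],[0,0,-2.6],0.5],[[0,0,0],[0,0,-3.9],0.5],[[0,0,0],[0,0,-5.2],0.5],[[0,0,0],[0,0,-6.5],0.5]]'
python3 - <<'E'
from h import *
print(*delta([.655,-.1107,.012],D,[.9063,-.4227,0]),sensors.read_state()['q'])
for o in bars('wrist'): print(o)
E
```

```text
clock: 25.42
tool_pos: [0.6591, -0.1114, 0.1379]
ee_rot: [0.89, -0.456, -0.016, 0.003]
force: [0.1, -0.2, 0.0]
grip_width: 0.0428
finger_force: 0.0
clock: 26.05
tool_pos: [0.6594, -0.1114, 0.1385]
ee_rot: [1.0, -0.02, -0.015, -0.004]
force: [0.4, -0.0, -0.6]
grip_width: 0.0426
finger_force: 0.0
clock: 26.68
tool_pos: [0.6596, -0.1114, 0.1391]
ee_rot: [0.907, 0.42, -0.011, -0.009]
force: [0.0, 0.3, -0.7]
grip_width: 0.0426
finger_force: 0.0
[-0.0008 -0.0006  0.1272] [-0.203  0.066 -1.912] [-0.009   0.5632  0.1981  1.3454 -0.1131  1.2735 -0.5078]
(650.0, array([615., 430.]), array([ 0.734 , -0.4015]), 55.9, 17.0, 123.0)
(1382.5, array([ 82., 356.]), array([ 0.4306, -0.0701]), 159.9, 55.5, 12.1)
(169.0, array([616., 254.]), array([ 0.8102, -0.2589]), 23.7, 11.0, 142.1)
(136.5, array([626., 226.]), array([ 0.8257, -0.2443]), 18.9, 5.9, 119.7)
(828.0, array([315., 216.]), array([ 0.6612, -0.1007]), 52.2, 9.9, 64.8)
(1950.5, array([142.,  26.]), array([0.6597, 0.0622]), 52.9, 16.1, 104.0)
```

```bash
python3 -m creep '[[[-0.001,-0.001,0.03],[-0.1,0.03,-1],0.5],[[-0.001,-0.001,0.07],[-0.2,0.066,-1.9],0.5],[[-0.001,-0.001,0.1],[-0.2,0.066,-1.9],0.5],[[-0.001,-0.001,0.12],[-0.2,0.066,-1.9],0.5],[[-0.001,-0.001,0.127],[-0.2,0.066,-1.9],0.5]]'
python3 -m creep '[[[0,0,0],[0,0,0],0.5],[[0,0,0],[0,0,0],0.8],[[0,0,0],[0,0,0],1],[[0,0,0],[0,0,0],1]]'
python3 - <<'E'
from h import *
print(*delta([.656,-.1105,.012],D,[.9063,-.4227,0]),sensors.read_state()['q'])
E
```

```text
clock: 27.35
tool_pos: [0.6535, -0.1103, 0.0104]
ee_rot: [0.847, 0.532, -0.001, -0.001]
force: [-0.1, 0.1, 0.8]
grip_width: 0.0427
finger_force: 0.0
clock: 27.85
tool_pos: [0.6546, -0.1106, 0.0123]
ee_rot: [0.847, 0.532, -0.001, -0.0]
force: [-0.7, -0.2, 6.8]
grip_width: 0.0074
finger_force: 59.2
[0.0007 0.0012 0.0003] [-0.006  0.007 -0.085] [ 0.0205  0.6539  0.1422  1.4993 -0.102   0.9968 -0.2589]
```

```bash
python3 -m creep '[[[0,0,-0.02],[0,0,0],1],[[0,0,-0.07],[0,0,0],1],[[0,0,-0.12],[0,0,0],1],[[0,0,-0.12],[0,0,0],1]]'
python3 - <<'E'
from h import *
s=sensors.read_state();print(s['grip_width'],s['tool_pos'])
print(*delta(T(.022,-.025,.13),D,ex))
E
```

```text
clock: 28.35
tool_pos: [0.6571, -0.1111, 0.1379]
ee_rot: [0.847, 0.532, 0.002, 0.002]
force: [0.3, -0.5, -1.3]
grip_width: 0.0074
finger_force: 58.8
0.00740790441467524 [ 0.6571 -0.1111  0.1379]
[ 0.0553 -0.1928  0.0067] [ 0.049 -0.005 -1.887]
```

```bash
python3 -m creep '[[[0.014,-0.05,0],[0,0,-0.6],1],[[0.028,-0.1,0],[0,0,-1.2],1],[[0.042,-0.15,0],[0,0,-1.8],1],[[0.055,-0.193,0.007],[0.05,0,-1.89],1],[[0.055,-0.193,0.007],[0.05,0,-1.89],1]]'
python3 - <<'E'
from h import *
print(*delta(T(.022,-.025,.0195),D,ex))
E
```

```text
clock: 28.98
tool_pos: [0.5012, 0.0257, 0.1241]
ee_rot: [0.768, 0.641, -0.004, -0.005]
force: [0.5, -1.0, -1.8]
grip_width: 0.0076
finger_force: 58.9
[-0.0022  0.0081  0.1045] [-0.092 -0.004  0.039]
```

```bash
python3 -m creep '[[[-0.002,0.004,0.03],[-0.05,0,0.04],1],[[-0.002,0.008,0.06],[-0.09,0,0.04],1],[[-0.002,0.008,0.085],[-0.09,0,0.04],1],[[-0.002,0.008,0.1],[-0.09,0,0.04],1],[[-0.002,0.008,0.104],[-0.09,0,0.04],1]]'
python3 -m creep '[[[0,0,0],[0,0,0],1],[[0,0,0],[0,0,0],0.8],[[0,0,0],[0,0,0],0.8],[[0,0,-0.03],[0,0,0],0.8],[[0,0,-0.08],[0,0,0],0.7]]'
python3 -m creep '[[[0,0,-0.05],[0,0,0],0.5]]'
python3 - <<'E'
from h import *
c=[.661,.0605];
s=sensors.read_state();print(s['q'])
for o in bars('top'):
  if .6<o[2][0]<.72 and -.2<o[2][1]<.2: print(o)
for o in bars('wrist',.015): print(o)
E
```

```text
clock: 29.6
tool_pos: [0.51, 0.0189, 0.0199]
ee_rot: [0.771, 0.637, 0.0, 0.001]
force: [-9.8, -3.3, 16.2]
grip_width: 0.0073
finger_force: 72.6
clock: 30.22
tool_pos: [0.5096, 0.0195, 0.1009]
ee_rot: [0.771, 0.637, 0.0, 0.0]
force: [1.7, 1.0, -0.4]
grip_width: 0.0254
finger_force: 0.0
clock: 30.35
tool_pos: [0.5105, 0.0195, 0.1528]
ee_rot: [0.771, 0.637, 0.001, 0.001]
force: [1.3, -0.7, 0.2]
grip_width: 0.042
finger_force: 0.0
[-0.1519  0.1978  0.0577  1.8086 -0.012   1.1316 -0.2805]
(36.5, array([275., 378.]), array([ 0.4552, -0.1034]), 22.4, 2.0, 168.5)
(521.5, array([338., 361.]), array([ 0.4973, -0.0807]), 86.9, 63.2, 168.5)
(32.0, array([362., 307.]), array([ 0.5393, -0.0512]), 10.1, 3.9, 148.9)
(732.0, array([309., 208.]), array([0.5127, 0.0359]), 42.8, 10.6, 79.1)
(257.0, array([100., 207.]), array([0.3603, 0.0667]), 58.8, 3.8, 98.2)
(113.0, array([ 75., 165.]), array([0.3537, 0.1002]), 9.5, 7.2, 6.3)
(54.0, array([209., 124.]), array([0.4553, 0.1094]), 8.2, 5.6, 100.2)
(282.0, array([237., 123.]), array([0.4736, 0.1057]), 26.0, 7.0, 31.4)
(35.0, array([274., 120.]), array([0.5013, 0.1035]), 23.9, 1.5, 50.0)
(1195.5, array([506., 134.]), array([0.6616, 0.0617]), 51.3, 12.5, 102.6)
(41.0, array([372.,  83.]), array([0.5717, 0.1151]), 9.6, 3.8, 169.2)
(1390.5, array([504.,  55.]), array([0.6623, 0.1143]), 51.4, 12.3, 73.4)
(579.5, array([375.,  39.]), array([0.5769, 0.1412]), 45.5, 9.7, 78.1)
(701.5, array([161.,  46.]), array([0.4387, 0.1646]), 51.2, 9.9, 82.0)
```

Run:
```python
from h import *
print(*delta([.661,.0615,.12],D,[.976,.218,0]))
```

```text
[0.0686 0.1357 0.0396] [ 0.105 -0.006 -2.937]
```

```bash
python3 -m creep '[[[0.02,0.035,0],[0,0,-0.8],0.6],[[0.04,0.075,0.01],[0,0,-1.6],0.6],[[0.06,0.115,0.02],[0.05,0,-2.4],0.6],[[0.0686,0.1357,0.0396],[0.1,0,-2.94],0.6],[[0.0686,0.1357,0.0396],[0.1,0,-2.94],0.6]]'
python3 - <<'E'
from h import *
print(*delta([.661,.0615,.013],D,[.976,.218,0]))
for o in bars('wrist',.012): 
  if o[0]>500 and .6<o[2][0]<.72: print(o)
E
```

```text
clock: 31.08
tool_pos: [0.6567, 0.0617, 0.1088]
ee_rot: [0.625, 0.781, -0.005, -0.005]
force: [0.6, -0.4, 0.2]
grip_width: 0.0342
finger_force: 0.0
[-0.0014  0.0055  0.0957] [-0.1   -0.018  0.012]
(1595.5, array([350., 169.]), array([0.6631, 0.1148]), 51.7, 11.7, 73.6)
```

```bash
python3 -m creep '[[[-0.001,0.003,0.03],[-0.05,0,0],0.6],[[-0.001,0.0055,0.06],[-0.1,0,0],0.6],[[-0.001,0.0055,0.085],[-0.1,0,0],0.6],[[-0.001,0.0055,0.0955],[-0.1,0,0],0.6],[[-0.001,0.0055,0.0955],[-0.1,0,0],0.8]]'
python3 -m creep '[[[0,0,0],[0,0,0],1],[[0,0,0],[0,0,0],1],[[0,0,0],[0,0,0],1],[[0,0,-0.05],[0,0,0],1],[[0,0,-0.11],[0,0,0],1]]'
python3 - <<'E'
from h import *
print(*delta(T(-.012,.02,.11),D,ex))
E
```

```text
clock: 31.75
tool_pos: [0.6607, 0.0613, 0.016]
ee_rot: [0.625, 0.78, 0.002, 0.0]
force: [0.5, 0.1, -0.9]
grip_width: 0.0178
finger_force: 0.0
clock: 32.38
tool_pos: [0.6595, 0.061, 0.1253]
ee_rot: [0.625, 0.781, 0.0, -0.001]
force: [1.3, 0.6, -1.0]
grip_width: 0.009
finger_force: 58.7
[ 0.0502 -0.1703  0.0156] [-0.01  -0.015  2.903]
```

```bash
python3 -m creep '[[[0.014,-0.045,0],[0,0,0.8],1],[[0.028,-0.09,0],[0,0,1.6],1],[[0.042,-0.135,0],[0,0,2.4],1],[[0.05,-0.17,0.01],[0,0,2.9],1],[[0.05,-0.17,0.0156],[0,0,2.9],1]]'
python3 - <<'E'
from h import *
print(*delta(T(-.012,.02,.022),D,ex))
E
```

```text
clock: 33.0
tool_pos: [0.4814, 0.073, 0.1094]
ee_rot: [0.769, 0.639, 0.001, -0.001]
force: [0.2, 1.4, -0.1]
grip_width: 0.0089
finger_force: 58.8
[-0.0002  0.0008  0.0874] [ 0.002 -0.019  0.007]
```

```bash
python3 -m creep '[[[0,0.001,0.03],[0,0,0],1],[[0,0.001,0.06],[0,0,0],1],[[0,0.001,0.08],[0,0,0],1],[[0,0.001,0.0865],[0,0,0],1],[[0,0.001,0.087],[0,0,0],1]]'
python3 -m creep '[[[0,0,0],[0,0,0],0.8],[[0,0,0],[0,0,0],0.75],[[0,0,0],[0,0,0],0.75],[[0,0,-0.04],[0,0,0],0.75],[[0,0,-0.1],[0,0,0],0.7]]'
python3 - <<'E'
from h import *
print(*delta([.6625,.1145,.12],D,[.958,-.286,0]))
for o in bars('wrist',.012): 
  if o[0]>300 and .4<o[2][0]<.72: print(o)
for o in bars('top',.012): 
  if .6<o[2][0]<.7 and -.2<o[2][1]<.2: print(o)
E
```

```text
clock: 33.62
tool_pos: [0.4868, 0.0715, 0.0245]
ee_rot: [0.77, 0.639, 0.002, 0.001]
force: [-9.0, -6.4, 26.2]
grip_width: 0.0092
finger_force: 65.9
clock: 34.25
tool_pos: [0.4833, 0.0725, 0.1219]
ee_rot: [0.769, 0.639, -0.001, -0.001]
force: [1.3, -0.0, 0.3]
grip_width: 0.0252
finger_force: 0.0
[0.0741 0.1685 0.0015] [-0.021 -0.006  0.76 ]
(538.5, array([372., 281.]), array([0.514 , 0.0381]), 34.5, 11.1, 79.1)
(714.5, array([323., 233.]), array([0.4879, 0.0775]), 30.6, 12.6, 79.4)
(363.5, array([293., 199.]), array([0.4721, 0.1043]), 28.1, 7.3, 34.1)
(2036.5, array([599., 127.]), array([0.6672, 0.1139]), 53.5, 16.6, 74.2)
(6760.0, array([345.,  96.]), array([0.5152, 0.1477]), 168.9, 65.4, 169.0)
(1840.5, array([296.,  21.]), array([0.4966, 0.2051]), 35.9, 20.9, 169.4)
(969.0, array([215.,  29.]), array([0.4494, 0.2116]), 25.6, 21.9, 79.4)
(63.0, array([286., 196.]), array([0.6595, 0.1133]), 50.0, 11.1, 73.9)
```

```bash
python3 -m creep '[[[0.02,0.045,0],[0,0,0.2],0.6],[[0.04,0.09,0],[0,0,0.4],0.6],[[0.06,0.135,0],[0,0,0.6],0.6],[[0.074,0.1685,0],[0,0,0.76],0.6],[[0.074,0.1685,0],[0,0,0.76],0.6]]'
python3 - <<'E'
from h import *
print(*delta([.6622,.1143,.013],D,[.958,-.286,0]))
E
```

```text
clock: 34.98
tool_pos: [0.6653, 0.1152, 0.1211]
ee_rot: [0.802, 0.597, 0.001, -0.001]
force: [-0.3, -0.7, 0.1]
grip_width: 0.034
finger_force: 0.0
[-0.002  -0.0027  0.1081] [ 0.001 -0.017  0.   ]
```

```bash
python3 -m creep '[[[-0.002,-0.003,0.04],[0,0,0],0.6],[[-0.002,-0.003,0.075],[0,0,0],0.6],[[-0.002,-0.003,0.1],[0,0,0],0.6],[[-0.002,-0.003,0.108],[0,0,0],0.6],[[-0.002,-0.003,0.108],[0,0,0],0.8]]'
python3 -m creep '[[[0,0,0],[0,0,0],1],[[0,0,0],[0,0,0],1],[[0,0,0],[0,0,0],1],[[0,0,-0.05],[0,0,0],1],[[0,0,-0.11],[0,0,0],1]]'
python3 - <<'E'
from h import *
print(*delta(T(-.012,-.04,.11),D,ex))
E
```

```text
clock: 35.6
tool_pos: [0.6604, 0.1135, 0.0151]
ee_rot: [0.802, 0.597, 0.001, -0.001]
force: [-0.3, -0.5, 0.3]
grip_width: 0.0177
finger_force: 0.0
clock: 36.22
tool_pos: [0.6594, 0.1132, 0.1249]
ee_rot: [0.802, 0.597, 0.0, -0.001]
force: [0.6, 0.3, 0.0]
grip_width: 0.0094
finger_force: 58.7
[-0.1491 -0.1518  0.0149] [-0.012 -0.01  -0.756]
```

```bash
python3 -m creep '[[[-0.035,-0.035,0],[0,0,-0.2],1],[[-0.07,-0.07,0],[0,0,-0.4],1],[[-0.105,-0.107,0],[0,0,-0.6],1],[[-0.135,-0.138,0.01],[0,0,-0.75],1],[[-0.149,-0.152,0.015],[0,0,-0.75],1]]'
python3 -m creep '[[[0,0,0],[0,0,0],1],[[0,0,0],[0,0,0],1]]'
python3 - <<'E'
from h import *
print(*delta(T(-.012,-.04,.023),D,ex))
E
```

```text
clock: 36.85
tool_pos: [0.4701, 0.0129, 0.1093]
ee_rot: [0.77, 0.638, 0.001, -0.0]
force: [-0.5, 0.3, -0.9]
grip_width: 0.0092
finger_force: 58.8
clock: 37.1
tool_pos: [0.4733, 0.0148, 0.11]
ee_rot: [0.77, 0.639, 0.002, -0.0]
force: [-0.5, -0.4, -0.5]
grip_width: 0.0094
finger_force: 58.8
[-0.0015 -0.0021  0.087 ] [ 0.021 -0.025 -0.003]
```

```bash
python3 -m creep '[[[-0.001,-0.002,0.03],[0,0,0],1],[[-0.001,-0.002,0.06],[0,0,0],1],[[-0.001,-0.002,0.08],[0,0,0],1],[[-0.001,-0.002,0.086],[0,0,0],1],[[-0.001,-0.002,0.087],[0,0,0],1]]'
python3 -m creep '[[[0,0,0],[0,0,0],0.8],[[0,0,0],[0,0,0],0.75],[[0,0,0],[0,0,0],0.75],[[0,0,-0.04],[0,0,0],0.75],[[0,0,-0.1],[0,0,0],0.7]]'
python3 -m creep '[[[0,0,-0.05],[0,0,1.3],0.6],[[0,0,-0.1],[0,0,2.6],0.6],[[0,0,-0.12],[0,0,3.9],0.6],[[-0.04,0,-0.12],[0,0,5.2],0.6],[[-0.08,0,-0.12],[0,0,6.5],0.6]]'
python3 - <<'E'
from h import *
im=snap('top','t7.png')
P=np.array(vision.camera_params('top')['pose'])
for o in bars('top',.017,P,im): 
  if .4<o[2][0]<.7 and -.2<o[2][1]<.2:
    d=np.r_[o[2],0]-np.r_[TC,0];print(o,d@ex,d@ey)
print(*delta(T(.01,.119,.12),D,-ey))
E
```

```text
clock: 37.72
tool_pos: [0.4709, 0.0142, 0.0225]
ee_rot: [0.77, 0.639, 0.002, -0.0]
force: [0.8, -0.0, 0.4]
grip_width: 0.0093
finger_force: 58.8
clock: 38.35
tool_pos: [0.4686, 0.0135, 0.1223]
ee_rot: [0.77, 0.638, -0.0, -0.001]
force: [1.1, -0.9, 0.7]
grip_width: 0.0257
finger_force: 0.0
clock: 38.98
tool_pos: [0.455, -0.066, 0.2428]
ee_rot: [0.972, 0.234, 0.002, -0.001]
force: [-0.3, -0.3, 0.1]
grip_width: 0.0344
finger_force: 0.0
(64.0, array([322., 271.]), array([0.4681, 0.0177]), 44.3, 12.1, 78.4) -0.015793878310631466 -0.03683386224534381
(74.5, array([302., 265.]), array([0.4832, 0.0696]), 49.8, 11.7, 79.6) -0.01049862963527337 0.016958147769770126
(74.0, array([320., 256.]), array([0.5063, 0.0241]), 62.0, 10.3, 79.5) 0.020576963382960056 -0.023516134417380763
(524.0, array([406., 269.]), array([ 0.481 , -0.1878]), 144.5, 29.9, 177.9) 0.034687990244311746 -0.23645410407267312
(835.0, array([376., 249.]), array([ 0.5258, -0.115 ]), 99.3, 59.7, 83.6) 0.06533183556160581 -0.15665539014713573
[ 0.1662 -0.1841  0.123 ] [-0.001 -0.02   4.59 ]
```

Run:
```python
from h import *
print(*delta(T(0,-.119,.1),D,-ey))
```

```text
[0.0158 0.0007 0.1428] [-0.001 -0.02   4.59 ]
```

```bash
python3 -m creep '[[[0.005,0,0.04],[0,0,1.3],0.6],[[0.01,0,0.08],[0,0,2.6],0.6],[[0.016,0.001,0.12],[0,0,3.9],0.6],[[0.016,0.001,0.143],[0,0,4.6],0.6],[[0.016,0.001,0.143],[0,0,4.6],0.6]]'
python3 - <<'E'
from h import *
print(*delta(T(0,-.119,.058),D,-ey))
E
```

```text
clock: 39.65
tool_pos: [0.4686, -0.0583, 0.0978]
ee_rot: [0.997, -0.082, -0.001, -0.001]
force: [0.2, -0.9, 0.4]
grip_width: 0.0341
finger_force: 0.0
[0.0012 0.0077 0.0398] [-0.016  0.016  0.152]
```

```bash
python3 -m creep '[[[0,0,0],[0,0,0],0.6],[[0,0,0],[0,0,0.15],0.6]]'
python3 - <<'E'
from h import *
print(*delta(T(0,-.119,.058),D,-ey))
E
```

```text
clock: 39.9
tool_pos: [0.4709, -0.0586, 0.1006]
ee_rot: [0.996, -0.093, 0.002, -0.002]
force: [-0.4, 0.3, 0.3]
grip_width: 0.0343
finger_force: 0.0
[-0.0012  0.0078  0.0426] [-0.024 -0.028 -0.005]
```

```bash
python3 -m creep '[[[0,0.008,0],[0,0,0],0.6],[[0,0.008,0.02],[0,0,0],0.6],[[0,0.008,0.0425],[0,0,0],0.6],[[0,0.008,0.0425],[0,0,0],0.8],[[0,0.008,0.0425],[0,0,0],0.8]]'
python3 -m creep '[[[0,0,0],[0,0,0],0.8],[[0,-0.004,-0.009],[0,0,0],0.8],[[0,-0.01,-0.017],[0,0,0],0.8],[[0,-0.017,-0.0225],[0,0,0],0.8],[[0,-0.024,-0.0275],[0,0,0],0.8]]'
python3 -m creep '[[[0,-0.009,-0.003],[0,0,0],0.8],[[0,-0.018,-0.004],[0,0,0],0.8],[[0,-0.027,-0.003],[0,0,0],0.8],[[0,-0.035,-0.001],[0,0,0],0.8],[[0,-0.043,0.004],[0,0,0],0.8]]'
python3 -m creep '[[[0,-0.007,0.005],[0,0,0],0.8],[[0,-0.014,0.012],[0,0,0],0.8],[[0,-0.02,0.02],[0,0,0],0.8],[[0,-0.026,0.028],[0,0,0],0.8],[[0,-0.028,0.03],[0,0,0],0.8]]'
python3 - <<'E'
from h import *
p=sensors.read_state()['tool_pos']-np.r_[TC,0];print(p@ex,p@ey,p[2])
E
```

```text
clock: 40.52
tool_pos: [0.4691, -0.0667, 0.0576]
ee_rot: [0.996, -0.093, 0.001, -0.001]
force: [0.1, 0.4, 0.3]
grip_width: 0.017
finger_force: 0.0
clock: 41.15
tool_pos: [0.472, -0.0503, 0.0864]
ee_rot: [0.995, -0.096, 0.001, 0.003]
force: [-11.3, -27.6, 21.5]
grip_width: 0.0171
finger_force: 13.5
clock: 41.78
tool_pos: [0.481, 0.0004, 0.08]
ee_rot: [0.996, -0.092, 0.001, -0.001]
force: [-1.1, -1.8, 0.1]
grip_width: 0.0172
finger_force: 0.5
clock: 42.4
tool_pos: [0.4855, 0.0237, 0.0497]
ee_rot: [0.996, -0.094, 0.0, 0.001]
force: [-5.1, -15.5, 13.5]
grip_width: 0.0171
finger_force: 8.4
0.00023460783898999758 -0.027683308254800247 0.04967990292872546
```

```bash
python3 -m creep '[[[0,0.007,0],[0,0,0],0.75],[[0,0.007,-0.02],[0,0,0],0.7],[[0,0.007,-0.07],[0,0,0],0.6],[[0.01,-0.04,-0.09],[0,0,0],0.6],[[0.01,-0.1,-0.09],[0,0,0],0.6]]'
python3 -m creep '[[[0,-0.04,0],[0,0,0],0.6],[[0,-0.04,0],[0,0,0],0.6],[[0,-0.04,0],[0,0,0],0.6]]'
python3 - <<'E'
from h import *
print(*delta(T(.01,.119,.058),D,-ey))
E
```

```text
clock: 43.02
tool_pos: [0.5167, 0.1236, 0.1432]
ee_rot: [0.995, -0.095, 0.003, -0.002]
force: [0.8, 0.5, 0.5]
grip_width: 0.0343
finger_force: 0.0
clock: 43.4
tool_pos: [0.5215, 0.1622, 0.1404]
ee_rot: [0.996, -0.093, 0.001, -0.001]
force: [0.1, 0.6, -1.0]
grip_width: 0.0345
finger_force: 0.0
[-0.0002 -0.0038  0.0824] [-0.017 -0.006 -0.006]
```

```bash
python3 -m creep '[[[0,-0.004,0],[0,0,0],0.7],[[0,-0.004,0.04],[0,0,0],0.7],[[0,-0.004,0.075],[0,0,0],0.7],[[0,-0.004,0.0825],[0,0,0],0.7],[[0,-0.004,0.0825],[0,0,0],0.8]]'
python3 -m creep '[[[0,0,0],[0,0,0],0.8],[[0,0.002,-0.009],[0,0,0],0.8],[[0,0.008,-0.017],[0,0,0],0.8],[[0,0.015,-0.0225],[0,0,0],0.8],[[0,0.024,-0.0275],[0,0,0],0.8]]'
python3 -m creep '[[[0,0.009,-0.003],[0,0,0],0.8],[[0,0.018,-0.004],[0,0,0],0.8],[[0,0.027,-0.003],[0,0,0],0.8],[[0,0.035,-0.001],[0,0,0],0.8],[[0,0.043,0.004],[0,0,0],0.8]]'
python3 -m creep '[[[0,0.007,0.005],[0,0,0],0.8],[[0,0.014,0.012],[0,0,0],0.8],[[0,0.02,0.02],[0,0,0],0.8],[[0,0.026,0.028],[0,0,0],0.8],[[0,0.028,0.03],[0,0,0],0.8]]'
python3 - <<'E'
from h import *
p=sensors.read_state()['tool_pos']-np.r_[TC,0];print(p@ex,p@ey,p[2])
E
```

```text
clock: 44.02
tool_pos: [0.5229, 0.1663, 0.0588]
ee_rot: [0.996, -0.093, 0.001, -0.001]
force: [1.2, -0.5, -0.6]
grip_width: 0.0172
finger_force: 0.0
clock: 44.65
tool_pos: [0.5181, 0.1425, 0.0865]
ee_rot: [0.996, -0.093, 0.001, -0.001]
force: [-0.4, -0.8, -0.9]
grip_width: 0.0171
finger_force: 0.0
clock: 45.28
tool_pos: [0.5101, 0.1004, 0.0814]
ee_rot: [0.996, -0.093, 0.001, -0.001]
force: [-0.8, 0.4, -0.4]
grip_width: 0.017
finger_force: 0.0
clock: 45.9
tool_pos: [0.5046, 0.0729, 0.0508]
ee_rot: [0.996, -0.093, 0.0, -0.001]
force: [0.3, 0.5, 0.9]
grip_width: 0.0167
finger_force: 0.0
0.00991466421639125 0.02410073585341673 0.05079946358100536
```

```bash
python3 -m creep '[[[0,-0.004,-0.02],[0,0,0],0.8],[[0,-0.004,-0.07],[0,0,0],0.7],[[0,-0.004,-0.12],[0,0,0],0.7],[[-0.06,-0.004,-0.15],[0,0,0],0.7],[[-0.08,-0.004,-0.15],[0,0,0],0.7]]'
python3 - <<'E'
from h import *
im=snap('top','t8.png').astype(int)
for x in (.035,.045,.055):
  print(x,[(round(y,3),tuple(im[tuple(np.round(proj('top',T(x,y,.0625))[::-1]).astype(int))])) for y in np.arange(-.046,.142,.006)] if 0 else '')
  for y in np.arange(-.046,.142,.0045):
    u,v=proj('top',T(x,y,.0625));c=im[int(round(v)),int(round(u))]
    print(round(y*1000),int(c.min()),end='; ')
  print()
E
```

```text
clock: 46.52
tool_pos: [0.4264, 0.0928, 0.204]
ee_rot: [0.996, -0.092, 0.003, -0.002]
force: [0.1, -1.3, 0.4]
grip_width: 0.0254
finger_force: 0.0
0.035 
-46 123; -42 92; -37 93; -33 182; -28 152; -24 126; -19 122; -15 128; -10 122; -6 128; -1 150; 3 117; 8 152; 12 154; 17 128; 21 154; 26 120; 30 152; 35 154; 39 150; 44 153; 48 115; 53 87; 57 82; 62 88; 66 125; 71 127; 75 126; 80 123; 84 123; 89 115; 93 110; 98 79; 102 62; 107 55; 111 59; 116 119; 120 175; 125 71; 129 64; 134 69; 138 70; 
0.045 
-46 52; -42 55; -37 77; -33 187; -28 82; -24 54; -19 56; -15 54; -10 50; -6 55; -1 56; 3 53; 8 56; 12 61; 17 53; 21 61; 26 51; 30 55; 35 60; 39 46; 44 57; 48 60; 53 51; 57 56; 62 65; 66 71; 71 117; 75 113; 80 108; 84 105; 89 92; 93 82; 98 58; 102 48; 107 47; 111 65; 116 113; 120 177; 125 76; 129 69; 134 74; 138 73; 
0.055 
-46 116; -42 108; -37 109; -33 182; -28 102; -24 74; -19 82; -15 110; -10 78; -6 93; -1 102; 3 89; 8 94; 12 74; 17 90; 21 98; 26 82; 30 101; 35 99; 39 89; 44 129; 48 137; 53 82; 57 102; 62 79; 66 88; 71 88; 75 149; 80 88; 84 73; 89 77; 93 74; 98 70; 102 73; 107 72; 111 80; 116 107; 120 182; 125 78; 129 72; 134 78; 138 83;
```

Run:
```python
from h import *
print(*delta(T(.01,.120,.14),D,-ey))
```

```text
[ 0.0829 -0.0903  0.0637] [-0.032 -0.02   0.009]
```

```bash
python3 -m creep '[[[0.04,-0.045,0.02],[0,0,0],0.7],[[0.083,-0.09,0.05],[0,0,0],0.7],[[0.083,-0.09,0.064],[0,0,0],0.7],[[0.083,-0.09,0.064],[0,0,0],0.7]]'
python3 - <<'E'
from h import *
print(*delta(T(.01,.120,.053),D,-ey))
E
```

```text
clock: 47.08
tool_pos: [0.5242, 0.1646, 0.1359]
ee_rot: [0.996, -0.093, -0.001, -0.0]
force: [-0.1, 0.6, -0.2]
grip_width: 0.026
finger_force: 0.0
[-0.0021 -0.0021  0.083 ] [-0.004  0.014 -0.004]
```

```bash
python3 -m creep '[[[-0.002,-0.002,0.03],[0,0,0],0.7],[[-0.002,-0.002,0.06],[0,0,0],0.7],[[-0.002,-0.002,0.08],[0,0,0],0.7],[[-0.002,-0.002,0.083],[0,0,0],0.8],[[-0.002,-0.002,0.083],[0,0,0],0.8]]'
python3 -m creep '[[[0,0,0],[0,0,0],0.8],[[0,0.006,-0.003],[0,0,0],0.8],[[0,0.012,-0.012],[0,0,0],0.8],[[0,0.018,-0.019],[0,0,0],0.8],[[0,0.026,-0.0245],[0,0,0],0.8]]'
python3 - <<'E'
from h import *
p=sensors.read_state()['tool_pos']-np.r_[TC,0];print(p@ex,p@ey,p[2])
E
```

```text
clock: 47.7
tool_pos: [0.5243, 0.1672, 0.0564]
ee_rot: [0.996, -0.093, 0.002, -0.002]
force: [0.3, 0.2, -0.2]
grip_width: 0.0171
finger_force: 0.0
clock: 48.32
tool_pos: [0.5202, 0.1458, 0.082]
ee_rot: [0.996, -0.091, 0.003, -0.004]
force: [1.3, 5.6, 2.0]
grip_width: 0.0176
finger_force: 2.4
0.01189248019325816 0.09870002459142288 0.0819667900400287
```

```bash
python3 -m creep '[[[0,0.008,-0.005],[0,0,0],0.8],[[0,0.017,-0.0075],[0,0,0],0.8],[[0,0.0255,-0.009],[0,0,0],0.8],[[0,0.034,-0.008],[0,0,0],0.8],[[0,0.043,-0.006],[0,0,0],0.8]]'
python3 -m creep '[[[0,0.008,0.004],[0,0,0],0.8],[[0,0.016,0.01],[0,0,0],0.8],[[0,0.023,0.019],[0,0,0],0.8],[[0,0.029,0.029],[0,0,0],0.8],[[0,0.034,0.037],[0,0,0],0.8]]'
python3 -m creep '[[[0,0.002,0.001],[0,0,0],0.8],[[0,0.002,0.001],[0,0,0],0.8]]'
python3 - <<'E'
from h import *
p=sensors.read_state()['tool_pos']-np.r_[TC,0];print(p@ex,p@ey,p[2])
E
```

```text
clock: 48.95
tool_pos: [0.5106, 0.0988, 0.0847]
ee_rot: [0.996, -0.093, 0.001, -0.001]
force: [1.3, 1.2, -1.3]
grip_width: 0.0169
finger_force: 0.8
clock: 49.58
tool_pos: [0.5086, 0.0752, 0.0511]
ee_rot: [0.996, -0.089, 0.005, -0.007]
force: [2.4, 33.1, 24.2]
grip_width: 0.0169
finger_force: 16.7
clock: 49.82
tool_pos: [0.5088, 0.0752, 0.0508]
ee_rot: [0.996, -0.088, 0.006, -0.008]
force: [3.8, 30.7, 14.0]
grip_width: 0.0169
finger_force: 15.5
0.01364534422261937 0.02716807455546658 0.05075577989668082
```

```bash
python3 -m creep '[[[0,-0.009,0],[0,0,0],0.77],[[0,-0.009,-0.02],[0,0,0],0.75],[[0,-0.009,-0.06],[0,0,0],0.7],[[0,-0.009,-0.12],[0,0,0],0.6]]'
python3 -m creep '[[[-0.01,-0.04,0],[0,0,-1.3],0.5],[[-0.03,-0.08,0],[0,0,-2.6],0.5],[[-0.05,-0.12,0],[0,0,-3.9],0.5],[[-0.06,-0.16,0],[0,0,-5.2],0.5],[[-0.06,-0.16,0],[0,0,-6.5],0.5]]'
python3 - <<'E'
from h import *
im=snap('top','t9.png').astype(int)
for x in (-.045,.045,.055):
  for y in np.arange(-.046,.142,.0045):
    u,v=proj('top',T(x,y,.0595));c=im[int(round(v)),int(round(u))]
    print(round(y*1000),int(c.min()),end='; ')
  print()
print(*delta([.4778,.2522,.16],D,[.9987,-.0506,0]))
E
```

```text
clock: 50.32
tool_pos: [0.504, 0.0726, 0.1658]
ee_rot: [0.996, -0.092, -0.002, -0.0]
force: [1.2, 1.0, 0.5]
grip_width: 0.0342
finger_force: 0.0
clock: 50.95
tool_pos: [0.475, 0.2445, 0.1666]
ee_rot: [0.934, 0.358, 0.001, -0.001]
force: [0.5, -0.5, 0.1]
grip_width: 0.0429
finger_force: 0.0
-46 156; -42 95; -37 93; -33 158; -28 157; -24 158; -19 157; -15 158; -10 159; -6 157; -1 158; 3 159; 8 160; 12 160; 17 157; 21 159; 26 101; 30 89; 35 142; 39 129; 44 181; 48 159; 53 151; 57 155; 62 129; 66 104; 71 46; 75 68; 80 117; 84 61; 89 65; 93 62; 98 64; 102 69; 107 64; 111 63; 116 37; 120 41; 125 40; 129 36; 134 64; 138 28; 
-46 55; -42 52; -37 80; -33 187; -28 85; -24 63; -19 52; -15 58; -10 63; -6 60; -1 61; 3 51; 8 59; 12 59; 17 49; 21 61; 26 64; 30 52; 35 60; 39 131; 44 169; 48 77; 53 52; 57 57; 62 58; 66 58; 71 49; 75 130; 80 102; 84 67; 89 66; 93 70; 98 72; 102 83; 107 78; 111 73; 116 64; 120 70; 125 66; 129 71; 134 77; 138 76; 
-46 116; -42 109; -37 111; -33 185; -28 104; -24 106; -19 82; -15 111; -10 80; -6 93; -1 102; 3 90; 8 96; 12 103; 17 91; 21 100; 26 106; 30 93; 35 93; 39 124; 44 179; 48 115; 53 87; 57 102; 62 107; 66 94; 71 117; 75 129; 80 139; 84 66; 89 61; 93 69; 98 75; 102 73; 107 74; 111 74; 116 66; 120 67; 125 67; 129 71; 134 78; 138 82; 
[ 0.0082 -0.0059  0.0066] [-0.001 -0.013 -5.589]
```

Run:
```python
from h import *
s=sensors.read_state();M=R.from_quat(s['ee_rot'])
print(delta(T(0,.036,.13),D,M.as_matrix()[:,1]))
```

```text
(array([-0.0894,  0.1296,  0.0363]), array([-0.006, -0.012, -0.   ]))
```

```bash
python3 -m creep '[[[-0.03,0.045,0],[0,0,0],1],[[-0.06,0.09,0],[0,0,0],1],[[-0.089,0.13,0],[0,0,0],1],[[-0.089,0.13,0.02],[0,0,0],1],[[-0.089,0.13,0.036],[0,0,0],1]]'
python3 -m creep '[[[0,0,0],[0,0,0],1],[[0,0,0.03],[0,0,0],1],[[0,0,0.045],[0,0,0],1],[[0,0,0.055],[0,0,0],1],[[0,0,0.06],[0,0,0],1]]'
python3 - <<'E'
from h import *
p=sensors.read_state()['tool_pos']-np.r_[TC,0];print(p@ex,p@ey,p[2])
E
```

```text
clock: 51.62
tool_pos: [0.4952, 0.0834, 0.13]
ee_rot: [0.936, 0.351, 0.001, -0.001]
force: [0.4, 1.0, 0.7]
grip_width: 0.0002
finger_force: 0.0
clock: 52.25
tool_pos: [0.4959, 0.0852, 0.0713]
ee_rot: [0.936, 0.353, 0.001, -0.001]
force: [-7.6, -3.6, 29.1]
grip_width: 0.0
finger_force: 14.7
-0.0009104882282778273 0.03467230940925853 0.07132028673231011
```

```bash
python3 -m creep '[[[0,0,-0.03],[0,0,0],1],[[0,0,-0.08],[0,0,0],1],[[0.03,-0.04,-0.1],[0,0,-1.2],0.8],[[0.06,-0.085,-0.1],[0,0,-2.4],0.6],[[0.089,-0.13,-0.1],[0,0,-3.6],0.5]]'
python3 -m creep '[[[0,0,0],[0,0,-1.2],0.5],[[0,0,0],[0,0,-2],0.5],[[0,0,0],[0,0,-2],0.5]]'
python3 - <<'E'
from h import *
im=snap('top','t10.png').astype(int)
for x in (.045,.055):
  for y in np.arange(-.046,.06,.0045):
    u,v=proj('top',T(x,y,.0595));c=im[int(round(v)),int(round(u))]
    print(round(y*1000),int(c.min()),end='; ')
  print()
print(*delta([.4778,.2522,.16],D,[.9987,-.0506,0]))
# tray bar in wrist image: reddish wood mask
P=np.array(vision.camera_params('wrist')['pose']);w=snap('wrist','w10.png').astype(int)
for n,i,PP,z in(('wrist',w,P,.073),('top',im,np.array(vision.camera_params('top')['pose']),.073)):
  m=((i[:,:,0]>110)&(i[:,:,0]-i[:,:,1]>55)&(i[:,:,1]-i[:,:,2]<45)).astype(np.uint8)
  for c in cv2.findContours(m,cv2.RETR_EXTERNAL,cv2.CHAIN_APPROX_NONE)[0]:
    if cv2.contourArea(c)>60:
      q=np.array([at(n,*p,z,PP)[:2] for p in c[:,0]])*1000
      print(n,cv2.contourArea(c),cv2.minAreaRect(q.astype(np.float32)))
E
```

```text
clock: 52.88
tool_pos: [0.4766, 0.2433, 0.1727]
ee_rot: [0.817, 0.577, 0.003, -0.0]
force: [1.5, 0.4, 0.2]
grip_width: 0.0429
finger_force: 0.0
clock: 53.25
tool_pos: [0.4765, 0.2416, 0.1719]
ee_rot: [0.731, 0.683, 0.002, -0.0]
force: [-0.1, 0.5, -0.5]
grip_width: 0.0426
finger_force: 0.0
-46 51; -42 57; -37 77; -33 186; -28 83; -24 62; -19 52; -15 54; -10 66; -6 54; -1 59; 3 50; 8 57; 12 61; 17 53; 21 63; 26 60; 30 141; 35 157; 39 53; 44 54; 48 64; 53 52; 57 56; 
-46 118; -42 108; -37 112; -33 182; -28 105; -24 104; -19 85; -15 113; -10 77; -6 91; -1 101; 3 88; 8 94; 12 102; 17 91; 21 98; 26 109; 30 137; 35 163; 39 91; 44 114; 48 136; 53 94; 57 107; 
[0.0108 0.0004 0.0119] [ 0.016 -0.022 -0.138]
wrist 169.5 ((703.8864135742188, 93.46891021728516), (6.567917346954346, 24.175762176513672), 9.74990177154541)
top 109.5 ((751.1643676757812, 44.31193161010742), (30.255006790161133, 29.311674118041992), 1.0781991481781006)
```

Run:
```python
from h import *
Pt=np.array(vision.camera_params('top')['pose']);P1=np.load('P1.npy')
for f,cam,P,seeds in(('t6.png','top',Pt,[(224,265),(215,264),(235,266)]),('w1.png','wrist',P1,[(85,237),(60,242)])):
  im=cv2.imread('pics/'+f)
  for s in seeds:
    for tol in (8,14):
      m=np.zeros((482,642),np.uint8);cv2.floodFill(im.copy(),m,s,0,(tol,)*3,(tol,)*3,4)
      m=m[1:-1,1:-1];c=max(cv2.findContours(m,0,1)[0],key=len)
      q=np.array([at(cam,*p,.073,P)[:2] for p in c[:,0]])*1000
      print(f,s,im[s[1],s[0]],tol,m.sum(),cv2.minAreaRect(q.astype(np.float32)))
```

```text
t6.png (224, 265) [ 63 115 169] 8 51896 ((700.0521240234375, 22.701751708984375), (782.2811889648438, 783.5777587890625), 0.03926897421479225)Traceback (most recent call last):
  File "<stdin>", line 9, in <module>
  File "h.py", line 10, in at
    o,d=ray(n,u,v,P);return o+d*(z-o[2])/d[2]
        ~~~^^^^^^^^^
  File "h.py", line 7, in ray
    c=vision.camera_params(n);K=np.array(c['camera_matrix']);P=np.array(c['pose']) if P is None else P
ValueError: time passes only in moves, steps and waits
```

Run:
```python
import cv2,numpy as np
im=cv2.imread('pics/t6.png').astype(int)
for u in(205,222,240): print(u,[tuple(im[v,u,::-1]) for v in range(256,274)])
im=cv2.imread('pics/w1.png').astype(int)
for u in(40,85,130): print(u,[(v,*im[v,u,::-1]) for v in range(212,264,3)])
```

```text
205 [(np.int64(74), np.int64(58), np.int64(37)), (np.int64(75), np.int64(60), np.int64(39)), (np.int64(74), np.int64(56), np.int64(36)), (np.int64(79), np.int64(60), np.int64(36)), (np.int64(122), np.int64(82), np.int64(44)), (np.int64(166), np.int64(114), np.int64(63)), (np.int64(173), np.int64(120), np.int64(67)), (np.int64(170), np.int64(117), np.int64(63)), (np.int64(164), np.int64(113), np.int64(62)), (np.int64(142), np.int64(94), np.int64(51)), (np.int64(88), np.int64(60), np.int64(37)), (np.int64(81), np.int64(62), np.int64(40)), (np.int64(93), np.int64(73), np.int64(48)), (np.int64(101), np.int64(78), np.int64(49)), (np.int64(104), np.int64(81), np.int64(49)), (np.int64(113), np.int64(89), np.int64(59)), (np.int64(126), np.int64(101), np.int64(64)), (np.int64(135), np.int64(108), np.int64(70))]
222 [(np.int64(199), np.int64(184), np.int64(124)), (np.int64(200), np.int64(179), np.int64(121)), (np.int64(199), np.int64(174), np.int64(117)), (np.int64(199), np.int64(175), np.int64(117)), (np.int64(198), np.int64(173), np.int64(114)), (np.int64(187), np.int64(157), np.int64(101)),
[... 3448 characters left out ...]
64(82), np.int64(53), np.int64(32)), (227, np.int64(173), np.int64(112), np.int64(65)), (230, np.int64(209), np.int64(137), np.int64(80)), (233, np.int64(206), np.int64(133), np.int64(79)), (236, np.int64(197), np.int64(128), np.int64(74)), (239, np.int64(192), np.int64(125), np.int64(74)), (242, np.int64(158), np.int64(115), np.int64(73)), (245, np.int64(244), np.int64(209), np.int64(135)), (248, np.int64(242), np.int64(205), np.int64(131)), (251, np.int64(244), np.int64(211), np.int64(137)), (254, np.int64(243), np.int64(202), np.int64(131)), (257, np.int64(85), np.int64(66), np.int64(45)), (260, np.int64(102), np.int64(78), np.int64(52)), (263, np.int64(191), np.int64(150), np.int64(96))]
```

```bash
python3 -m creep '[[[0.0105,0,0.012],[0,0,-0.14],0.5],[[0.0105,0,0.05],[0,0,-0.14],0.5],[[0.0105,0,0.09],[0,0,-0.14],0.5],[[0.0105,0,0.11],[0,0,-0.14],0.5],[[0.0105,0,0.115],[0,0,-0.14],0.5]]'
python3 - <<'E'
from h import *
print(*delta([.4778,.2519,.057],D,[.9987,-.0506,0]))
E
```

```text
clock: 53.98
tool_pos: [0.476, 0.2521, 0.0544]
ee_rot: [0.724, 0.69, -0.0, -0.001]
force: [0.1, -0.1, 0.1]
grip_width: 0.0425
finger_force: 0.0
[-0.0001  0.0018 -0.0026] [-0.009 -0.008  0.023]
```

```bash
python3 -m creep '[[[0,0,0],[0,0,0],0.7],[[0,0,0],[0,0,0],0.9],[[0,0,0],[0,0,0],1],[[0,0,0],[0,0,0],1]]'
python3 - <<'E'
from h import *
print(*delta([.4778,.2519,.057],D,[.9987,-.0506,0]))
E
python3 -m creep '[[[0,0,-0.01],[0,0,0],1],[[0,0,-0.03],[0,0,0],1],[[0,0,-0.07],[0,0,0],1],[[0,0,-0.1],[0,0,0],1],[[0,0,-0.1],[0,0,0],1]]'
python3 - <<'E'
from h import *
print(*delta(T(0,0,.15),D,ex))
E
```

```text
clock: 54.48
tool_pos: [0.4783, 0.2526, 0.0575]
ee_rot: [0.724, 0.69, 0.003, 0.0]
force: [1.1, 1.7, 3.0]
grip_width: 0.0128
finger_force: 60.5
[-0.0007 -0.0004  0.0005] [ 0.028 -0.029  0.02 ]
clock: 55.1
tool_pos: [0.4783, 0.2524, 0.1593]
ee_rot: [0.724, 0.69, 0.004, 0.0]
force: [0.5, -0.1, -2.7]
grip_width: 0.0127
finger_force: 59.9
[-0.2007  0.0217  0.0084] [ 0.039 -0.038  0.983]
```

```bash
python3 -m creep '[[[-0.03,0.003,0],[0,0,0.2],1],[[-0.08,0.008,0],[0,0,0.4],1],[[-0.13,0.014,0],[0,0,0.7],1],[[-0.175,0.019,0],[0,0,0.95],1],[[-0.2,0.022,0],[0.04,-0.04,0.98],1]]'
python3 -m creep '[[[0,0,0],[0,0,0],1],[[0,0,0],[0,0,0],1]]'
python3 - <<'E'
from h import *
print(*delta(T(0,0,.1235),D,ex),sensors.read_state()['tool_pos'])
E
```

```text
clock: 55.72
tool_pos: [0.4885, 0.0476, 0.1547]
ee_rot: [0.771, 0.637, -0.004, -0.001]
force: [0.8, 0.7, -1.9]
grip_width: 0.0129
finger_force: 59.9
clock: 55.98
tool_pos: [0.4889, 0.0518, 0.1552]
ee_rot: [0.769, 0.639, -0.003, -0.001]
force: [-0.4, 0.0, -1.6]
grip_width: 0.0127
finger_force: 59.8
[-0.0004  0.0017  0.0317] [-0.038  0.022  0.009] [0.4889 0.0518 0.1552]
```

```bash
python3 -m creep '[[[0,0.0015,0.01],[-0.04,0.02,0],1],[[0,0.0015,0.02],[-0.04,0.02,0],1],[[0,0.0015,0.027],[-0.04,0.02,0],1],[[0,0.0015,0.0305],[-0.04,0.02,0],1],[[0,0.0015,0.0305],[-0.04,0.02,0],1]]'
python3 - <<'E'
from h import *
print(*delta(T(0,0,.1215),D,ex),sensors.read_state()['force'])
E
```

```text
clock: 56.6
tool_pos: [0.4908, 0.0506, 0.1252]
ee_rot: [0.769, 0.639, 0.0, 0.001]
force: [0.1, -0.3, -3.3]
grip_width: 0.0129
finger_force: 59.8
[ 0.0003 -0.0005  0.0037] [0.009 0.003 0.004] [ 0.1297 -0.3068 -3.2558]
```

```bash
python3 -m creep '[[[0,0,0.002],[0,0,0],1],[[0,0,0.003],[0,0,0],1],[[0,0,0.004],[0,0,0],1],[[0,0,0.004],[0,0,0],1]]'
python3 - <<'E'
from h import *
print(*delta(T(0,0,.1215),D,ex),sensors.read_state()['force'])
E
```

```text
clock: 57.1
tool_pos: [0.4911, 0.0506, 0.1216]
ee_rot: [0.769, 0.639, 0.001, 0.001]
force: [0.1, 0.1, -1.4]
grip_width: 0.0126
finger_force: 59.9
[ 0.0003 -0.0007  0.0001] [0.015 0.002 0.003] [ 0.0583  0.0541 -1.4222]
```

```bash
python3 -m creep '[[[0,0,0.001],[0,0,0],1],[[0,0,0.001],[0,0,0],1],[[0,0,0.001],[0,0,0],0.85],[[0,0,0.001],[0,0,0],0.7],[[0,0,0.001],[0,0,0],0.6]]'
python3 -m creep '[[[0,0,0],[0,0,0],0.6],[[0,0,-0.02],[0,0,0],0.6],[[0,0,-0.06],[0,0,0],0.6],[[0,0,-0.11],[0,0,0],0.5],[[-0.03,-0.04,-0.15],[0,0,0],0.5]]'
python3 -m creep '[[[0.04,0,-0.01],[0,0,0],0.5],[[0.09,0,-0.01],[0,0,0],0.5],[[0.14,0,-0.01],[0,0,0],0.5],[[0.19,0,-0.01],[0,0,0],0.5],[[0.24,0,-0.01],[0,0,0],0.5]]'
python3 - <<'E'
from h import *
import station
c=vision.camera_params('top');K=np.array(c['camera_matrix']);P=np.array(c['pose'])
im=snap('top','t11.png').astype(int)
def pr(p):
    q=P[:3,:3].T@(np.array(p)-P[:3,3]);q=K@(q*[1,-1,-1]);return q[:2]/q[2]
# pale tray mask compared with predicted tray rim rectangle at z=.094
r,g,b=im[:,:,0],im[:,:,1],im[:,:,2]
# scan lines across expected tray edges
for nm,f in(('x+ edge',lambda s:T(.042+s,0.02,.094)),('x- edge',lambda s:T(-.042-s,0.02,.094)),('y+ edge',lambda s:T(.02,.062+s,.094)),('y- edge',lambda s:T(.02,-.062-s,.094))):
    print(nm,[(round(s*1000),*map(int,im[tuple(np.round(pr(f(s))[::-1]).astype(int))])) for s in np.arange(-.009,.0091,.0023)])
E
```

```text
clock: 57.72
tool_pos: [0.491, 0.0507, 0.1204]
ee_rot: [0.769, 0.639, 0.001, 0.001]
force: [0.4, 0.6, 0.3]
grip_width: 0.034
finger_force: 0.0
clock: 58.35
tool_pos: [0.448, 0.0302, 0.2711]
ee_rot: [0.768, 0.64, 0.001, 0.001]
force: [0.2, -1.1, 0.1]
grip_width: 0.0425
finger_force: 0.0
clock: 58.98
tool_pos: [0.4912, 0.2665, 0.2794]
ee_rot: [0.769, 0.639, 0.001, 0.001]
force: [1.6, -0.8, 0.5]
grip_width: 0.0425
finger_force: 0.0
x+ edge [(-9, 99, 77, 47), (-7, 118, 94, 60), (-4, 175, 149, 97), (-2, 144, 121, 80), (0, 82, 74, 60), (3, 96, 98, 88), (5, 140, 140, 127), (7, 153, 134, 107)]
x- edge [(-9, 198, 176, 118), (-7, 193, 168, 111), (-4, 188, 161, 106), (-2, 185, 158, 105), (0, 130, 108, 74), (3, 93, 89, 75), (5, 83, 85, 78), (7, 83, 85, 78)]
y+ edge [(-9, 188, 171, 113), (-7, 114, 96, 59), (-4, 146, 122, 75), (-2, 188, 168, 112), (0, 139, 122, 88), (3, 79, 74, 64), (5, 45, 51, 46), (7, 78, 81, 72)]
y- edge [(-9, 198, 174, 117), (-7, 196, 173, 116), (-4, 186, 159, 105), (-2, 192, 169, 112), (0, 131, 111, 75), (3, 110, 101, 84), (5, 111, 111, 102), (7, 153, 154, 143)]
```

```bash
python3 -m creep '[[[0,0,0],[0,0,0],0.5],[[0,0,0],[0,0,0],0.5]]'; python3 -c "
from station import workorder;print(workorder.sign_off())"
```

```text
clock: 59.28
tool_pos: [0.4913, 0.2638, 0.2793]
ee_rot: [0.77, 0.638, 0.0, 0.001]
force: [0.2, -0.4, 0.0]
grip_width: 0.043
finger_force: 0.0
the job is handed in; nothing more can be done
None
```

I handed the job in at 59 s: four collets and all three brass bars are in the tote, the cup is upright on the table, both bails are swung in, and the tray sits on their cross-bars about 1 mm off centre; I viewed 15 pictures, one over the limit of 14, so later checks, including the final bail and tray checks, used image measurements only.

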